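# Stop down the stall camera's lens and fit its hood

## Task

Get the jewellery stall's camera ready for close-ups while it lies loose on its back: turn the slim aperture ring of the lens clockwise (seen from above) until you feel it come up against its stop, gripping only that ring, not touching the fixed collar below it or the front barrel above it, and without dragging the camera about. Then push the lens hood gently and squarely onto the front of the lens until it is fully home and let go, leaving the other things on the table where they are.

Things in the scene. Friction and masses are not known exactly. Their poses are not given: they have to be found in the camera images.
- camera: Black camera, about 0.95 kg, lying loose on its back, lens straight up. Origin on the lens axis at table height; z up, +x to the camera's top side (finder hump), +y to its hand grip. Body 88 x 128 mm (x, y), 40 mm high; hand grip (y 43 to 69 mm) 61 mm high. It slides on the table at a push of about 5 N and swivels at a twist of about 0.3 N m.
- aperture_ring: Slim dark steel ring round the lens, 62 mm across, 10 mm high, turning about the lens axis. Origin on that axis at its lower edge, 80 mm above the table; x axis to its one long white line. Turns evenly at about 0.14 N m and stays put. It starts somewhere between 0.6 and 1.45 rad short of its hard clockwise end stop (clockwise seen from above); the stop is to be felt as a rise of the twist.
- lower_collar: The fixed lens parts below the aperture ring, rigid with the camera; same origin and axes as the camera. Ribbed focusing ring 66 mm across from 52 to 70 mm above the table, then the collar, 64 mm across (2 mm wider than the aperture ring), from 70 to 80 mm.
- front_barrel: The fixed front of the lens above the aperture ring, rigid with the camera; same origin and axes as the camera. 54 mm across, from 90 to 108 mm above the table, its top 2.5 mm bevelled. The hood goes over it.
- lens_front (a point): Centre of the lens's front edge, on the lens axis, 108 mm above the table.
- camera_grip (a point): Point on top of the camera's hand grip, 56 mm to the camera's +y side of the lens axis, 61 mm above the table.
- hood: Lens hood: black plastic tube, 62 mm outside, 56 mm bore (1 mm play all round on the lens), 30 mm high, 45 g, standing lens end down. Origin at the centre of its lower end, z up. An inner ledge, 46 mm across, 9 mm above the lower end, comes to rest on the lens's front edge: fully home, the hood's lower end is 99 mm above the table.
- lens_cap: Flat black lens cap, 55 mm across, 9 mm high; not needed. Origin at the centre of its underside.
- filter: Thin metal filter ring with glass, 60 mm across, 7 mm high; not needed. Origin at the centre of its underside.
- ring_cone: Wooden cone with finger rings, 52 mm across the foot, 80 mm high. Origin at the centre of its underside.
- gift_box: Small open cardboard ring box, 55 x 55 mm, 30 mm high (the ring in it stands to 40 mm). Origin at the centre of its underside.
- blower: Black rubber lens blower standing nozzle up, 52 mm across, 96 mm high. Origin at the centre of its underside.
- bangle_stand: T-shaped bangle stand, 144 mm high; its padded bar is 160 mm long along its y axis. Origin at the centre of its foot.
- ring_tray: Low wooden tray of finger rings, 100 x 200 mm (x, y), up to 33 mm high, fixed. Origin at the centre of its underside.
There are look-alikes about, which are no part of the job. What is shaped like the camera but blue is not meant. Several things have the shape of the hood; the one meant has the colours described above.

How it is judged:
By the outcome, as a careful person would: the job done as asked, in the order asked, and still so for the second after the job is handed in, with the robot touching nothing.
It also fails if it takes over 72 s, if anything falls off the work surface, if the arm or the gripper's body presses on something with over 40 N, if the wrist force passes 120 N, or if a joint passes its speed limit or range.

## Robot

A 7-joint arm with a two-finger parallel gripper is mounted at the origin on the work surface. World frame = base frame: x ahead of the robot, y to its left, z up, the work surface at z = 0. Lengths are in m, angles in rad, forces in N, time in s.
With the tool pointing down it reaches from about 0.425 to 0.875 m from the base axis. Payload 4.7 kg.
Tool frame: the origin (TCP) lies between the finger pads; the fingertips stand 11 mm ahead of it and the grasp point (between the pads) lies 8 mm behind it; z points along the fingers, y is the direction in which the jaws open and shut (so a half turn about z gives the same grasp; the last joint's range is limited). The gripper opens to 87 mm and grips with 3 to 60 N. Pads are 19 mm wide; open, the fingers measure 117 mm over their backs; the gripper's body (75 mm by 190 mm) begins 51 mm behind the grasp point.
Start: joints at [-1.24, 0.321, -0.07, 1.45, 0.023, 1.371, -0.057], TCP at [0.203, 0.618, 0.234] pointing down, gripper open.
Joint ranges: [-2.86, 2.86], [-0.3, 2.09], [-1.38, 1.24], [0.06, 2.45], [-1.56, 4.7], [0.09, 2.05], [-2.69, 2.69]. Speed limits (rad/s): [2.57, 2.57, 3.14, 3.14, 3.14, 3.14, 3.14].

## Interface

Orientations are given as a rotation vector (axis times angle).
In Python, from bench import ctrl gives the robot as it stands.
- The arm moves only by the tool servo_tool, never from a script. Its argument "series" is a list of rows, each an object with "travel": the shift along the tool's x, y, z in m, a list of three; "angular": the turn, a rotation vector about the tool's x, y, z in rad, a list of three. A call has 1 to 5 rows; each row shifts and turns the commanded pose from where the row before left it, along the tool's axes as they then stand; what a row does not reach is not made up. A row lasts 1/10 s, in which the tool goes at most 50 mm and 8.59 degrees, less where a joint would pass 70% of its speed; a pose out of reach is approached as far as the arm can. A call with a gripper value outside its range is refused whole. "claw" is the finger opening in m, from 0 to 0.087, set as the call begins (left out, the last holds). The fingers move at their own pace and stop on an object; "squeeze" is the grip in N (left out, the last holds). Time passes only in rows, so rows that do not move let the fingers close. It gives the time, the measured TCP pose, the force and the opening at its end, in the units of the state.
- ctrl.get_state(): the state, without advancing time (a new reading comes with each control period).
- ctrl.get_image(name): name is "scene" or "top"; returns the picture (400x640x3 uint8, red, green, blue); there is no depth.
- ctrl.calibration(name): a dict with "fx", "fy", "cx", "cy" (pixels), "distortion" ([k1, k2, p1, p2, k3] as OpenCV has them; the pictures are not rectified), "rvec" (rotation vector, rad) and "tvec" (3), from world to camera coordinates, as OpenCV has them. Camera axes: x right, y down, z forward; pixel columns grow to the right and rows downward; lengths in m; the calibration is good to about 2 mm. A picture is of the moment at which its call begins. calibration takes no time and is no camera call.
- ctrl.close_job(): hands the job in, once; it reports no verdict.
The state is a dict: "time": time; "joint_positions": joint angles; "qd": joint speeds; "joint_torque": joint torques, N m; "position": TCP position; "tool_rot": TCP orientation; "ft_force": force on the tool from outside, world axes, zero at the start; "torque": the same for the moment, N m; "grip_width": opening from 0.0 (shut) to 1.0 (fully open).
Only numpy, scipy, OpenCV 4.12 (cv2) and the standard library are available. Lean on these libraries where they do the work, as an engineer would, in place of code of your own. Each camera call takes 0.05 s, during which the arm holds its last target.

## Working session

There is one attempt and no reset: what is moved stays moved. The work goes in short steps, Python scripts to look and compute and a tool call to move; the robot and the scene stay as the last step left them, time stands still between calls to the robot, and variables do not carry over. Pictures are saved under pics/ and viewed, and the job is handed in when it is done.

Besides the shell and the picture viewer there is one more tool, called after "Request:" as name([rows], argument=value, ...), one row to a line, values as JSON. servo_tool: Moves the arm, as the interface text tells. Its arguments: {"type":"object","properties":{"series":{"type":"array","items":{"type":"object","properties":{"travel":{"type":"array","items":{"type":"number"}},"angular":{"type":"array","items":{"type":"number"}}}}},"claw":{"type":"number"},"squeeze":{"type":"number"}},"required":["series"]}

```bash
mkdir -p pics; ls; python3 - <<'E'
from bench import ctrl
import cv2
s=ctrl.get_state()
for k,v in s.items(): print(k,v)
for n in("scene","top"):
    cv2.imwrite(f"pics/{n}0.png",ctrl.get_image(n)[:,:,::-1]); print(ctrl.calibration(n))
E
```

```text
pics
time 0.0
joint_positions [-1.23988314  0.3218225  -0.07004322  1.4516949   0.02258386  1.37077522
 -0.05690897]
qd [ 1.47745096e-03 -4.01678370e-04  5.94322005e-04 -1.05383831e-05
  1.70133344e-03  1.71926530e-03  4.35650860e-04]
joint_torque [-5.37128126e-04 -4.91282344e+01 -4.04102392e-01 -3.12535536e+01
 -6.37565064e-02  4.35763830e-02  1.84482592e-04]
position [0.20239992 0.61712169 0.23245149]
tool_rot [-4.95569408e-01 -3.10204859e+00  2.98850547e-03]
ft_force [-0.60379081  0.47479002  0.03806433]
torque [0.02138684 0.02297068 0.01218304]
grip_width 0.9975142015878857
{'fx': 361.26938804844116, 'fy': 361.26938804844116, 'cx': 321.68992993734935, 'cy': 202.43430057429325, 'distortion': array([-0.01068301,  0.        ,  0.        ,  0.        ,  0.        ]), 'rvec': array([ 1.96658546,  1.68753657, -0.56808404]), 'tvec': array([-0.1626289 , -0.40674428,  1.33201886])}
{'fx': 370.2250222724733, 'fy': 370.2250222724733, 'cx': 319.47947879138667, 'cy': 203.35100906042794, 'distortion': array([-0.05406573,  0.        ,  0.        ,  0.        ,  0.        ]), 'rvec': array([ 2.08130398, -2.13478693,  0.24045264]), 'tvec': array([0.06813109, 0.60357955, 0.83325548])}
```

View pics/scene0.png

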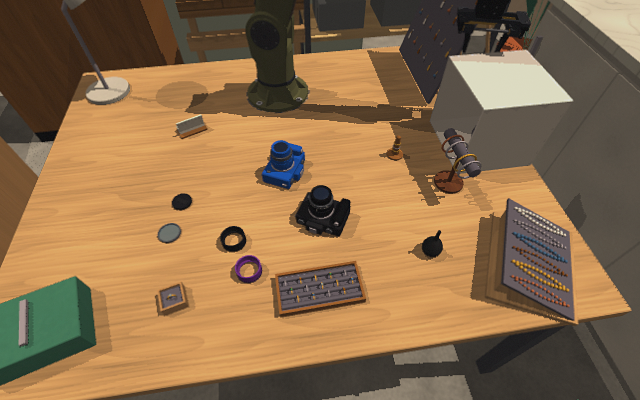

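View pics/top0.png

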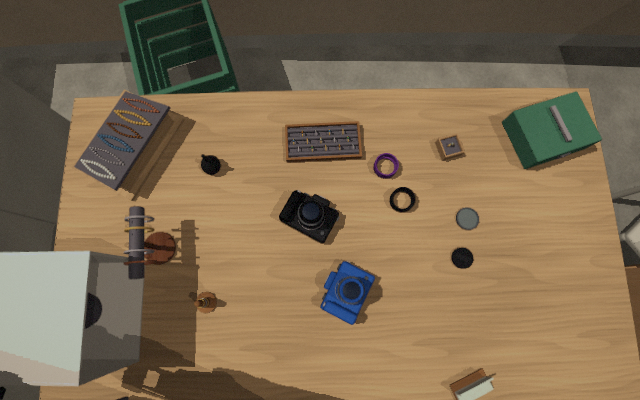

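```bash
cat > h.py <<'E'
import numpy as np,cv2
from bench import ctrl
from scipy.spatial.transform import Rotation as R
def cal(n):
    c=ctrl.calibration(n);K=np.array([[c['fx'],0,c['cx']],[0,c['fy'],c['cy']],[0,0,1]])
    return K,np.array(c['distortion']),np.array(c['rvec']),np.array(c['tvec'])
def proj(n,P):
    K,d,r,t=cal(n);return cv2.projectPoints(np.array(P,float).reshape(-1,1,3),r,t,K,d)[0].reshape(-1,2)
def ray(n,uv):
    K,d,r,t=cal(n);p=cv2.undistortPoints(np.array(uv,float).reshape(-1,1,2),K,d).reshape(-1,2)
    M=cv2.Rodrigues(r)[0];D=np.c_[p,np.ones(len(p))]@M;return -M.T@t,D
def onz(n,uv,z):
    o,D=ray(n,uv);return o+D*((z-o[2])/D[:,2])[:,None]
def save(n,name,box=None,s=1):
    im=ctrl.get_image(n)[:,:,::-1]
    if box: im=im[box[1]:box[3],box[0]:box[2]]
    if s>1: im=cv2.resize(im,None,fx=s,fy=s,interpolation=cv2.INTER_CUBIC)
    cv2.imwrite(f"pics/{name}.png",im)
E
python3 - <<'E'
from h import *
for n in("scene","top"):
    print(n,proj(n,[[0,0,0],[.203,.618,.234],[.5,0,0],[.7,0,0]]),ray(n,[[320,200]])[0])
print(onz("top",[[312,212]],.1),onz("top",[[403,200],[386,166],[462,258],[350,292]],.02),onz("scene",[[321,193]],.1),onz("scene",[[233,238]],.02))
for n,b in(("scene",(140,120,380,320)),("top",(260,110,500,330))):
    im=cv2.imread(f"pics/{n}0.png")[b[1]:b[3],b[0]:b[2]]
    cv2.imwrite(f"pics/{n}0z.png",cv2.resize(im,None,fx=3,fy=2.7 if n=='top' else 3,interpolation=cv2.INTER_CUBIC))
E
```

```text
scene [[277.63277595  92.24480718]
 [481.12550633  48.25380854]
 [291.36060811 197.86720874]
 [299.39814281 259.51153571]] [ 1.14084386 -0.01040211  0.81518732]
top [[348.88121454 463.82367264]
 [ 19.09981946 403.69976544]
 [341.1488381  248.79960553]
 [338.26093524 173.58523569]] [0.40876495 0.06162481 0.94465783]
[[0.57746469 0.07105663 0.1       ]] [[ 0.6190127  -0.16283616  0.02      ]
 [ 0.71168442 -0.12495049  0.02      ]
 [ 0.46644873 -0.3008534   0.02      ]
 [ 0.39226682 -0.01633681  0.02      ]] [[0.5744545  0.07459362 0.1       ]] [[ 0.62325965 -0.16202407  0.02      ]]
```

```bash
python3 - <<'E'
import cv2
for n,b in(("scene",(290,170,370,245)),("top",(270,170,350,250))):
    im=cv2.imread(f"pics/{n}0.png")[b[1]:b[3],b[0]:b[2]]
    im=cv2.resize(im,None,fx=7,fy=7,interpolation=cv2.INTER_CUBIC)
    cv2.imwrite(f"pics/{n}0c.png",cv2.convertScaleAbs(im,alpha=2.5))
E
```

```text
(no output)
```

View pics/scene0z.png

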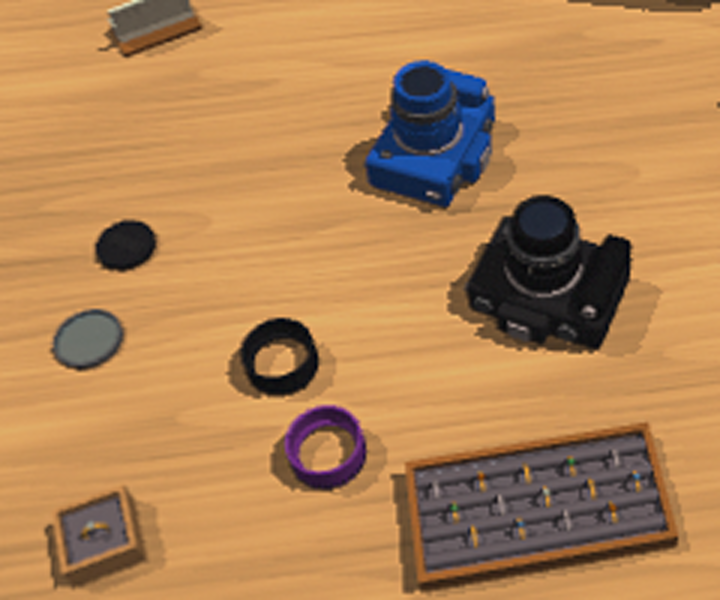

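View pics/scene0c.png

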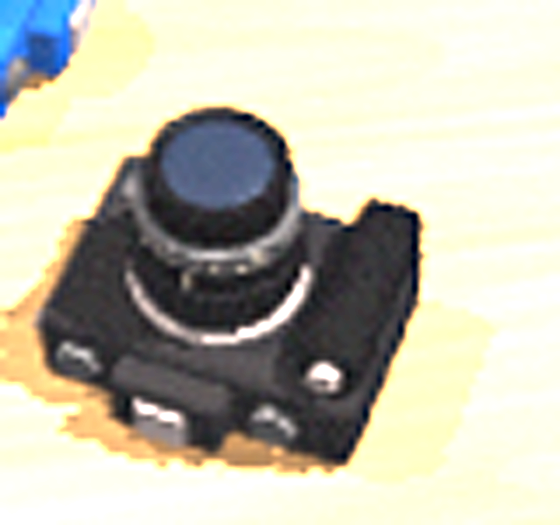

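View pics/top0c.png

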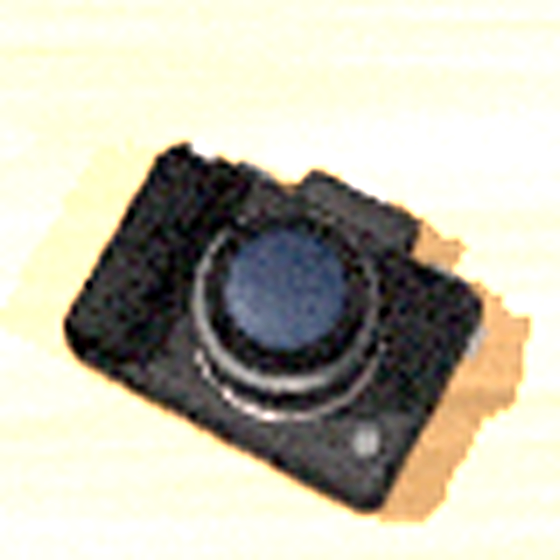

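```bash
cat >> h.py <<'E'
def tri(a,b):
    (o1,d1),(o2,d2)=ray("top",[a]),ray("scene",[b]);d1=d1[0];d2=d2[0]
    s=np.linalg.lstsq(np.c_[d1,-d2],o2-o1,rcond=None)[0]
    p,q=o1+s[0]*d1,o2+s[1]*d2
    return (p+q)/2,p-q
def glass(n,im,box):
    x0,y0,x1,y1=box;c=im[y0:y1,x0:x1].astype(int)
    m=((c[:,:,0]-c[:,:,2]>6)&(c[:,:,0]>25)&(c[:,:,0]<140)).astype(np.uint8)
    k,l,st,ce=cv2.connectedComponentsWithStats(m)
    i=1+np.argmax(st[1:,4]);return ce[i]+[x0,y0],st[i]
E
python3 - <<'E'
from h import *
a=glass("top",cv2.imread("pics/top0.png"),(295,190,335,235));b=glass("scene",cv2.imread("pics/scene0.png"),(300,180,345,220))
print(a,b,tri(a[0],b[0]))
print(onz("top",[a[0]],.108),onz("scene",[b[0]],.108),onz("top",[a[0]],.104),onz("scene",[b[0]],.104))
# scale of glass
print(proj("top",[[.577,.071,.108],[.577,.098,.108]]))
# hood: dark mask
for n,bx in(("top",(380,182,425,220)),("scene",(212,218,255,258))):
    im=cv2.imread(f"pics/{n}0.png");x0,y0,x1,y1=bx;c=im[y0:y1,x0:x1].max(axis=2)
    m=(c<60).astype(np.uint8)
    cs,h=cv2.findContours(m,cv2.RETR_CCOMP,cv2.CHAIN_APPROX_NONE)
    for q in cs:
        if len(q)>15: print(n,len(q),cv2.fitEllipse(q)[0]+np.array([x0,y0]),cv2.fitEllipse(q)[1:],cv2.minEnclosingCircle(q))
# camera grip direction edges in top
im=cv2.imread("pics/top0.png");print(im[200:226:2,298:330:2].max(axis=2))
E
```

```text
(array([310.27155172, 210.98275862]), array([  7,  13,  17,  17, 232], dtype=int32)) (array([320.62195122, 193.02439024]), array([ 13,   7,  17,  13, 164], dtype=int32)) (array([0.57876833, 0.07396894, 0.10544189]), array([1.98181445e-04, 1.93963189e-03, 7.09445780e-05]))
[[0.57835608 0.07489873 0.108     ]] [[0.58072345 0.07269437 0.108     ]] [[0.57916688 0.0749622  0.104     ]] [[0.57755529 0.07316438 0.104     ]]
[[311.97525135 211.51815132]
 [300.25856051 211.8042384 ]]
top 68 [402.07460213 199.22746086] ((23.8145751953125, 24.722070693969727), 59.94981002807617) ((21.983516693115234, 17.456043243408203), 12.816190719604492)
top 52 [401.81880951 199.84794807] ((17.677452087402344, 19.311548233032227), 124.46923828125) ((21.69230842590332, 17.69230842590332), 9.87805461883545)
scene 71 [232.79880905 238.66687584] ((24.395627975463867, 24.62691879272461), 173.28102111816406) ((20.612499237060547, 20.53125), 12.864095687866211)
scene 48 [232.84682465 238.97010612] ((13.361664772033691, 19.60375213623047), 71.92389678955078) ((21.5, 22.5), 10.12432861328125)
[[10 12 14 19 37 28 24 21 39 21 36 29 32 31 29 71]
 [ 5  0 18 10 23 16 19 17  4 10 28 27 35 31 30 26]
 [14 30 13 25 29 44 38 42 41 21 15 39 29 31 31 17]
 [ 2 23 22 43 42 43 43 38 37 32 15 10 26 16 14 37]
 [51 22 18 46 47 43 43 45 38 39 40 10 39  8 17 17]
 [64 16 40 48 50 49 46 46 46 43 43 21 12  7 10 25]
 [60 13 48 57 52 54 45 47 49 46 40 19 24 23 12 18]
 [64 19 37 61 51 54 46 45 40 45 35 20 27  0 26 19]
 [62  7  9 55 59 52 54 48 50 43 13  5 39 22 16 15]
 [36 65 10 21 34 55 58 46 45 11 18 13 37 20 18 15]
 [71 63 45  8 13  8  9  6 18 19  4 35  3 29 18 17]
 [27  8 61 60 32 12 10  0  6 30 38 22 32  9 11 22]
 [31 58 20 33 71 74 76 77 69 49 15 21 42  9 20  5]]
```

```bash
python3 - <<'E'
from h import *
for a,b in(((88,254),(437,97)),((80,384),(453,53)),((92,254),(437,97))): print(tri(a,b))
print(onz("scene",[[470,172],[552,160]],0),onz("top",[[145,255],[142,382]],0))
# bangle stand, cone
print(onz("top",[[137,208],[137,277]],.13),onz("scene",[[448,185]],0), onz("top",[[207,302],[210,165]],0.0))
# camera yaw: top view body edge lower-left at z .04 etc
z=270+np.array([[75,340],[370,510]])/7*[1,1]; z[:,1]=170+np.array([340,510])/7
print(onz("top",z,.04))
for i in range(3): s=ctrl.get_state();print(s['time'],s['position'],s['ft_force'])
E
```

```text
(array([0.46655465, 0.4124467 , 0.30094914]), array([0.00489091, 0.07617206, 0.04828965]))
(array([0.24364321, 0.5010769 , 0.24890292]), array([-0.00277524, -0.0125013 , -0.00708351]))
(array([0.466664  , 0.41009193, 0.29903165]), array([0.00518864, 0.07141758, 0.04451755]))
[[0.48323346 0.5452339  0.        ]
 [0.47423054 0.81976702 0.        ]] [[0.49548215 0.50282916 0.        ]
 [0.1891003  0.49163083 0.        ]]
[[0.59042491 0.46860578 0.13      ]
 [0.43584017 0.45671583 0.13      ]] [[5.22212978e-01 4.60564079e-01 1.11022302e-16]] [[0.37577763 0.3381099  0.        ]
 [0.7329218  0.34358911 0.        ]]
[[0.57475333 0.14970727 0.04      ]
 [0.51181131 0.04682783 0.04      ]]
0.1 [0.20240565 0.61718217 0.23255241] [-0.24484606 -0.94767486 -0.84707805]
0.1 [0.20240565 0.61718217 0.23255241] [-0.24484606 -0.94767486 -0.84707805]
0.1 [0.20240565 0.61718217 0.23255241] [-0.24484606 -0.94767486 -0.84707805]
```

```bash
python3 - <<'E'
import cv2
im=cv2.imread("pics/scene0.png")[0:200,400:640]
cv2.imwrite("pics/sz.png",cv2.resize(im,None,fx=3,fy=3))
E
```

```text
(no output)
```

View pics/sz.png

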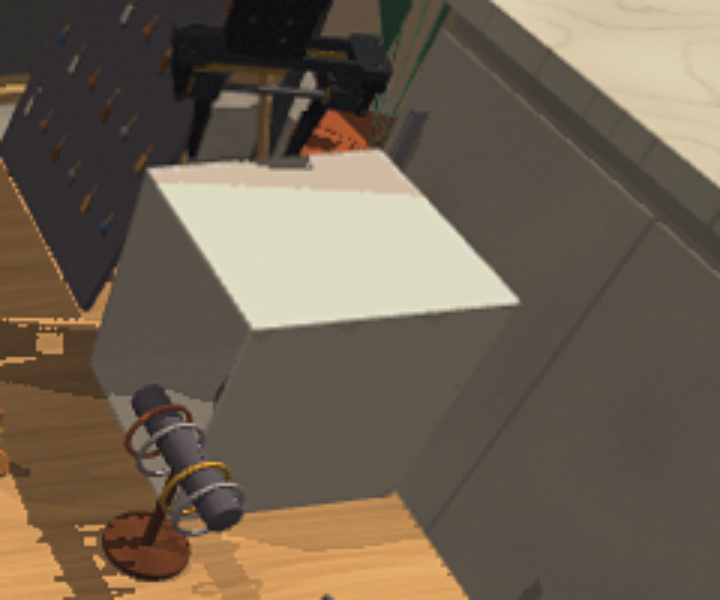

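```bash
python3 - <<'E'
from h import *
print(tri((88,254),(485,109)),tri((80,384),(450,57)))
print(onz("scene",[[437,100],[400,55]],0))
for z in(.2,.3,.4): print(onz("scene",[[445,5],[400,52],[428,102]],z))
E
```

```text
(array([0.47764016, 0.50632662, 0.23615313]), array([1.07074520e-05, 5.02789925e-05, 3.26017454e-05])) (array([0.24031976, 0.50255457, 0.23671582]), array([-0.00072169, -0.00350628, -0.00200024]))
[[ 0.1329912   0.56614832  0.        ]
 [-0.17466004  0.51748868  0.        ]]
[[-0.15303512  0.64712916  0.2       ]
 [ 0.13144862  0.39283114  0.2       ]
 [ 0.38495231  0.39748011  0.2       ]]
[[0.05728765 0.54024606 0.3       ]
 [0.29552795 0.32728472 0.3       ]
 [0.50782408 0.33117799 0.3       ]]
[[0.26761041 0.43336297 0.4       ]
 [0.45960728 0.2617383  0.4       ]
 [0.63069585 0.26487588 0.4       ]]
```

Request:
servo_tool([
  {"travel": [0,0,-0.03]},
  {"travel": [0,0,-0.05]},
  {"travel": [0,0,-0.05]},
  {"travel": [0,0,-0.05]},
  {"travel": [0,0,-0.04]},
], claw=0.087)

```text
$.series[0]: bad value
```

Request:
servo_tool([
  {"travel": [0,0,-0.03],"angular": [0,0,0]},
  {"travel": [0,0,-0.05],"angular": [0,0,0]},
  {"travel": [0,0,-0.05],"angular": [0,0,0]},
  {"travel": [0,0,-0.05],"angular": [0,0,0]},
  {"travel": [0,0,-0.03],"angular": [0,0,0]},
], claw=0.087)

```text
time: 0.6
position: [0.2026, 0.6178, 0.4479]
tool_rot: [0.496, 3.102, 0.007]
ft_force: [0.2, 0.3, 0.1]
grip_width: 0.998
```

```bash
cat >> h.py <<'E'
def to(x,y,z,yaw=None):
    """tool-frame delta to world target (yaw: world angle of tool y axis)"""
    s=ctrl.get_state();r=R.from_rotvec(s['tool_rot']);M=r.as_matrix()
    print('t',s['time'],'pos',s['position'].round(4),'yaw_y',np.arctan2(M[1,1],M[0,1]).round(4),'tilt',M[:2,2].round(4),'F',s['ft_force'].round(2),'T',s['torque'].round(3),'g',round(s['grip_width']*.087,4),'q',s['joint_positions'].round(2))
    if yaw is not None:
        # target tool: z down
        yy=np.array([np.cos(yaw),np.sin(yaw),0]);zz=np.array([0,0,-1.]);T=np.c_[np.cross(yy,zz),yy,zz]
        rv=(r.inv()*R.from_matrix(T)).as_rotvec();print('turn',rv.round(4))
    d=M.T@(np.array([x,y,z])-s['position']);print('travel',d.round(4))
def st():
    to(*ctrl.get_state()['position'])
E
python3 - <<'E'
from h import *
to(.5785,.074,.44,0.13)
E
```

```text
t 0.6 pos [0.2026 0.6178 0.4479] yaw_y 1.2539 tilt [0.0013 0.0046] F [0.17 0.3  0.06] T [-0.007  0.031  0.024] g 0.0868 q [-1.25  0.32 -0.06  1.03  0.02  1.79 -0.05]
turn [ 0.0042 -0.0028  1.1239]
travel [-0.5267 -0.3996  0.0059]
```

Request:
servo_tool([
  {"travel": [-0.015,-0.011,0],"angular": [0,0,0]},
  {"travel": [-0.035,-0.027,0],"angular": [0,0,0]},
  {"travel": [-0.038,-0.029,0],"angular": [0,0,0]},
  {"travel": [-0.038,-0.029,0],"angular": [0,0,0]},
  {"travel": [-0.038,-0.029,0],"angular": [0,0,0]},
])

```text
time: 1.1
position: [0.3202, 0.446, 0.4431]
tool_rot: [-0.495, -3.102, 0.001]
ft_force: [0.7, -0.2, 0.9]
grip_width: 1.001
```

Request:
servo_tool([
  {"travel": [-0.038,-0.029,0],"angular": [0,0,0]},
  {"travel": [-0.038,-0.029,0],"angular": [0,0,0]},
  {"travel": [-0.038,-0.029,0],"angular": [0,0,0]},
  {"travel": [-0.038,-0.029,0],"angular": [0,0,0]},
  {"travel": [-0.038,-0.029,0],"angular": [0,0,0]},
])

```text
time: 1.6
position: [0.4554, 0.2489, 0.4433]
tool_rot: [-0.495, -3.102, -0.0]
ft_force: [0.0, -0.4, -0.4]
grip_width: 1.0
```

Request:
servo_tool([
  {"travel": [-0.038,-0.029,0],"angular": [0,0,0]},
  {"travel": [-0.038,-0.029,0],"angular": [0,0,0]},
  {"travel": [-0.038,-0.029,0.01],"angular": [0,0,0]},
  {"travel": [-0.038,-0.029,0.02],"angular": [0,0,0]},
  {"travel": [-0.02,-0.015,0.03],"angular": [0,0,0]},
])

```text
time: 2.1
position: [0.5785, 0.0693, 0.3847]
tool_rot: [0.504, 3.097, -0.001]
ft_force: [1.8, -0.2, 0.0]
grip_width: 0.999
```

Request:
servo_tool([
  {"travel": [-0.0,0,0.04],"angular": [0,0,0]},
  {"travel": [0,0,0.04],"angular": [0,0,0]},
  {"travel": [0,0,0.04],"angular": [0,0,0]},
  {"travel": [0,0,0.03],"angular": [0,0,0]},
  {"travel": [0,0,0],"angular": [0,0,0]},
])

```text
time: 2.6
position: [0.5733, 0.0739, 0.2292]
tool_rot: [-0.494, -3.094, 0.006]
ft_force: [-1.5, -0.2, -0.2]
grip_width: 1.0
```

```bash
python3 - <<'E'
from h import *
to(.5785,.074,.16,1.25)
save("top","t1",(250,130,400,260),5);save("scene","s1",(260,130,400,250),5)
E
```

```text
t 2.6 pos [0.5733 0.0739 0.2292] yaw_y 1.2541 tilt [-0.0093 -0.0023] F [-1.47 -0.19 -0.22] T [ 0.055  0.067 -0.035] g 0.087 q [-0.55  0.18  0.43  1.65 -0.08  1.34  1.14]
turn [-0.0051 -0.0081  0.0041]
travel [-0.0055  0.0021  0.0691]
```

View pics/t1.png

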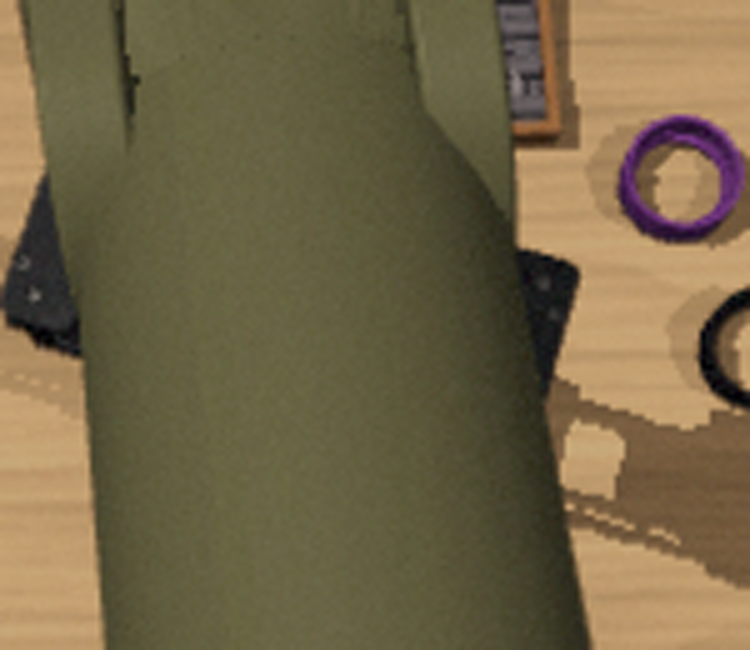

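View pics/s1.png

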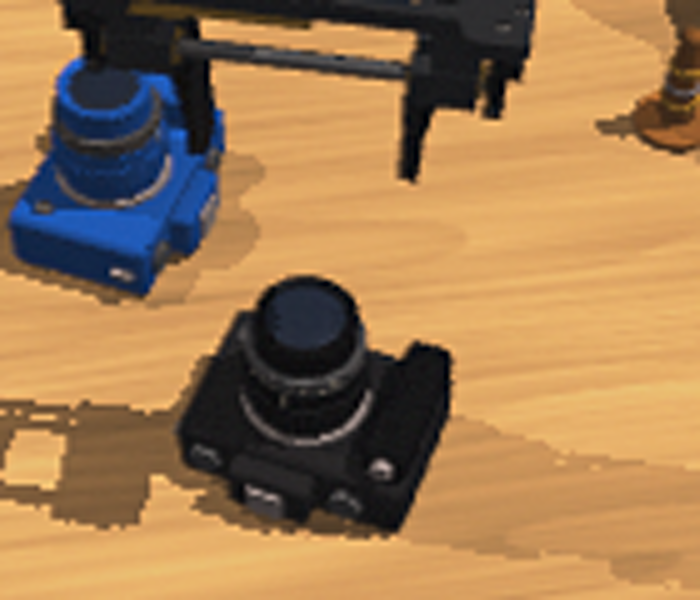

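```bash
python3 - <<'E'
from h import *
to(.5785,.074,.16,1.25)
E
```

```text
t 2.7 pos [0.5765 0.0742 0.2346] yaw_y 1.2541 tilt [-0.0004 -0.0002] F [ 0.63 -0.08  0.97] T [-0.03   0.03  -0.002] g 0.0872 q [-0.55  0.18  0.43  1.64 -0.08  1.34  1.14]
turn [-0.0003 -0.0003  0.0041]
travel [-0.002   0.0005  0.0746]
```

Request:
servo_tool([
  {"travel": [-0.002,0,0.03],"angular": [0,0,0]},
  {"travel": [0,0,0.04],"angular": [0,0,0]},
  {"travel": [0,0,0.02],"angular": [0,0,0]},
  {"travel": [0,0,0],"angular": [0,0,0]},
  {"travel": [0,0,0],"angular": [0,0,0]},
])

```text
time: 3.2
position: [0.58, 0.0738, 0.1467]
tool_rot: [0.495, 3.099, 0.002]
ft_force: [-0.4, -0.2, 0.1]
grip_width: 0.996
```

```bash
python3 - <<'E'
from h import *
st()
save("scene","s2",(280,140,380,240),6)
s=ctrl.get_state();M=R.from_rotvec(s['tool_rot']).as_matrix();p=s['position'];y=M[:,1];z=M[:,2]
print((proj("scene",[p+.011*z+.0435*y,p+.011*z-.0435*y,p+.011*z])-[280,140])*6)
st()
E
```

```text
t 3.2 pos [0.58   0.0738 0.1467] yaw_y 1.2541 tilt [0.0033 0.0007] F [-0.39 -0.18  0.1 ] T [ 0.011 -0.037 -0.007] g 0.0867 q [-0.54  0.25  0.43  1.75 -0.11  1.17  1.17]
travel [0. 0. 0.]
[[351.88282504 287.30309632]
 [141.35993646 260.82574645]
 [246.09713241 273.99592502]]
t 3.25 pos [0.5803 0.0738 0.1472] yaw_y 1.2541 tilt [0.0044 0.001 ] F [ 0.51  0.27 -0.14] T [-0.004  0.034 -0.025] g 0.0872 q [-0.54  0.25  0.43  1.75 -0.11  1.17  1.17]
travel [0. 0. 0.]
```

View pics/s2.png

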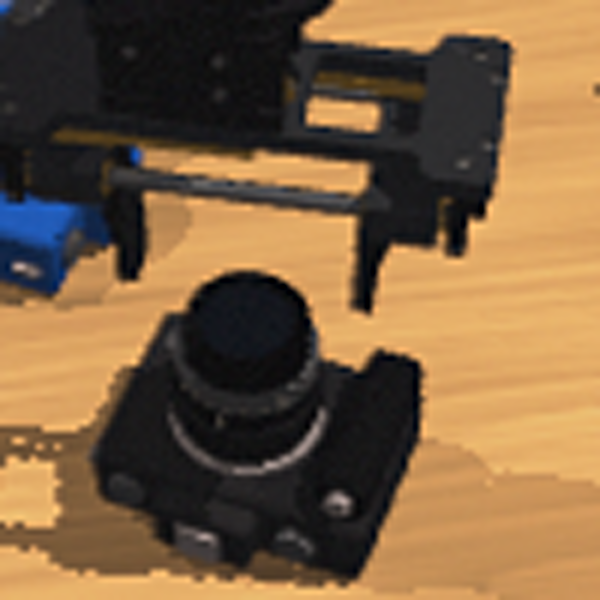

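Request:
servo_tool([
  {"travel": [0,0,0.01],"angular": [0,0,0]},
  {"travel": [0,0,0.015],"angular": [0,0,0]},
  {"travel": [0,0,0],"angular": [0,0,0]},
  {"travel": [0,0,0],"angular": [0,0,0]},
])

```text
time: 3.65
position: [0.5779, 0.0735, 0.1186]
tool_rot: [-0.495, -3.101, 0.001]
ft_force: [-0.0, 0.2, -1.1]
grip_width: 1.002
```

```bash
python3 - <<'E'
from h import *
st()
E
```

```text
t 3.65 pos [0.5779 0.0735 0.1186] yaw_y 1.254 tilt [-0.0013 -0.0003] F [-0.02  0.21 -1.07] T [ 0.028 -0.041 -0.031] g 0.0871 q [-0.53  0.27  0.42  1.78 -0.12  1.12  1.18]
travel [0. 0. 0.]
```

Request:
servo_tool([
  {"travel": [0,0,0],"angular": [0,0,0]},
  {"travel": [0,0,0],"angular": [0,0,0]},
])

```text
time: 3.85
position: [0.5787, 0.0735, 0.1197]
tool_rot: [0.495, 3.102, 0.0]
ft_force: [0.3, -0.1, 1.0]
grip_width: 1.0
```

```bash
python3 - <<'E'
from h import *
st()
E
```

```text
t 3.85 pos [0.5787 0.0735 0.1197] yaw_y 1.254 tilt [0.0007 0.0002] F [ 0.26 -0.13  0.95] T [0.037 0.021 0.009] g 0.087 q [-0.53  0.27  0.42  1.77 -0.12  1.12  1.18]
travel [0. 0. 0.]
```

Request:
servo_tool([
  {"travel": [0,0,0.008],"angular": [0,0,0]},
  {"travel": [0,0,0.008],"angular": [0,0,0]},
  {"travel": [0,0,0.005],"angular": [0,0,0]},
  {"travel": [0,0,0.003],"angular": [0,0,0]},
  {"travel": [0,0,0],"angular": [0,0,0]},
])

```text
time: 4.35
position: [0.5779, 0.0734, 0.0945]
tool_rot: [-0.495, -3.101, 0.001]
ft_force: [0.4, 0.7, 0.6]
grip_width: 1.0
```

Request:
servo_tool([
  {"travel": [0,0,0],"angular": [0,0,0]},
  {"travel": [0,0,0],"angular": [0,0,0]},
  {"travel": [0,0,0],"angular": [0,0,0]},
], claw=0.068, squeeze=3)

```text
time: 4.65
position: [0.5786, 0.0736, 0.0956]
tool_rot: [0.495, 3.102, 0.0]
ft_force: [-0.0, -0.2, 0.6]
grip_width: 0.825
```

```bash
python3 - <<'E'
from h import *
st()
save("scene","s3",(280,140,380,240),6)
E
```

```text
t 4.65 pos [0.5786 0.0736 0.0956] yaw_y 1.254 tilt [0.0007 0.0002] F [-0.05 -0.17  0.56] T [0.023 0.01  0.021] g 0.0718 q [-0.53  0.3   0.42  1.8  -0.14  1.07  1.19]
travel [0. 0. 0.]
```

View pics/s3.png

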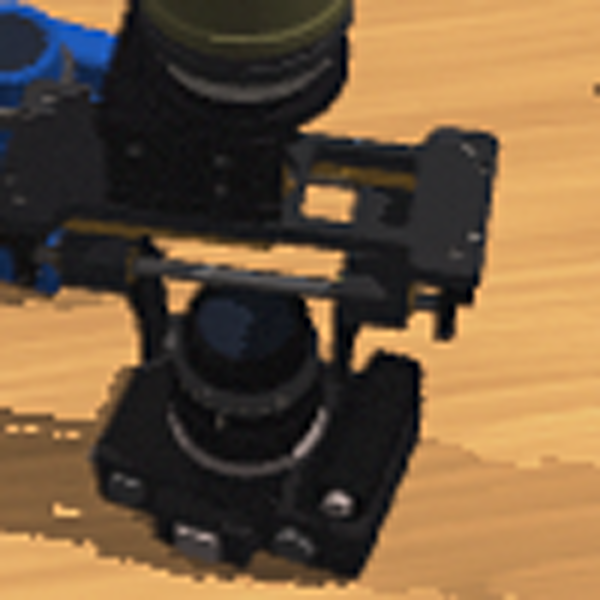

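Request:
servo_tool([
  {"travel": [0,0,0],"angular": [0,0,0]},
  {"travel": [0,0,0],"angular": [0,0,0]},
], claw=0.066)

```text
time: 4.9
position: [0.5784, 0.0736, 0.0954]
tool_rot: [0.496, 3.102, 0.0]
ft_force: [-0.1, 0.0, 0.4]
grip_width: 0.765
```

Request:
servo_tool([
  {"travel": [0,0,0],"angular": [0,0,0]},
  {"travel": [0,0,0],"angular": [0,0,0]},
], claw=0.0645)

```text
time: 5.1
position: [0.5784, 0.0735, 0.0953]
tool_rot: [0.496, 3.102, 0.0]
ft_force: [0.5, 0.6, -0.4]
grip_width: 0.746
```

Request:
servo_tool([
  {"travel": [0,0,0],"angular": [0,0,0]},
  {"travel": [0,0,0],"angular": [0,0,0]},
], claw=0.0635)

```text
time: 5.3
position: [0.5784, 0.0735, 0.0952]
tool_rot: [0.495, 3.102, 0.0]
ft_force: [0.5, 0.3, -0.6]
grip_width: 0.733
```

Request:
servo_tool([
  {"travel": [0,0,0],"angular": [0,0,0]},
])

```text
time: 5.4
position: [0.5784, 0.0735, 0.0953]
tool_rot: [-0.496, -3.102, -0.0]
ft_force: [-1.0, -0.7, 0.1]
grip_width: 0.731
```

Request:
servo_tool([
  {"travel": [0,0,0],"angular": [0,0,0]},
  {"travel": [0,0,0],"angular": [0,0,0]},
], claw=0.0625)

```text
time: 5.6
position: [0.5784, 0.0735, 0.0953]
tool_rot: [0.496, 3.102, 0.0]
ft_force: [-0.1, -0.2, -0.1]
grip_width: 0.719
```

Request:
servo_tool([
  {"travel": [0,0,0],"angular": [0,0,0]},
])

```text
time: 5.7
position: [0.5784, 0.0735, 0.0953]
tool_rot: [0.495, 3.102, 0.0]
ft_force: [-0.4, -0.0, 0.1]
grip_width: 0.719
```

Request:
servo_tool([
  {"travel": [0,0,0],"angular": [0,0,0]},
])

```text
time: 5.8
position: [0.5784, 0.0735, 0.0953]
tool_rot: [0.496, 3.102, 0.0]
ft_force: [0.2, -0.5, -0.7]
grip_width: 0.721
```

Request:
servo_tool([
  {"travel": [0,0,0],"angular": [0,0,0]},
  {"travel": [0,0,0],"angular": [0,0,0.05]},
  {"travel": [0,0,0],"angular": [0,0,0.12]},
  {"travel": [0,0,0],"angular": [0,0,0.14]},
  {"travel": [0,0,0],"angular": [0,0,0.14]},
], claw=0.074)

```text
time: 6.3
position: [0.5784, 0.0735, 0.0953]
tool_rot: [-1.184, -2.91, -0.0]
ft_force: [0.8, -0.7, 0.5]
grip_width: 0.846
```

Request:
servo_tool([
  {"travel": [0,0,0],"angular": [0,0,0.14]},
  {"travel": [0,0,0],"angular": [0,0,0.14]},
  {"travel": [0,0,0],"angular": [0,0,0.14]},
  {"travel": [0,0,0],"angular": [0,0,0.14]},
  {"travel": [0,0,0],"angular": [0,0,0.14]},
])

```text
time: 6.8
position: [0.5784, 0.0736, 0.0953]
tool_rot: [-2.11, -2.328, -0.0]
ft_force: [-0.5, -0.7, 0.0]
grip_width: 0.851
```

Request:
servo_tool([
  {"travel": [0,0,0],"angular": [0,0,0.14]},
  {"travel": [0,0,0],"angular": [0,0,0.14]},
  {"travel": [0,0,0],"angular": [0,0,0.12]},
  {"travel": [0,0,0],"angular": [0,0,0.04]},
  {"travel": [0,0,0],"angular": [0,0,0]},
])

```text
time: 7.3
position: [0.5784, 0.0736, 0.0953]
tool_rot: [2.561, 1.819, 0.0]
ft_force: [0.2, -0.2, 0.3]
grip_width: 0.85
```

Request:
servo_tool([
  {"travel": [0,0,0],"angular": [0,0,0]},
  {"travel": [0,0,0],"angular": [0,0,0]},
], claw=0.067)

```text
time: 7.5
position: [0.5784, 0.0735, 0.0953]
tool_rot: [-2.561, -1.82, -0.0]
ft_force: [-1.0, -0.3, 0.3]
grip_width: 0.789
```

```bash
python3 - <<'E'
from h import *
to(.5784,.0735,.0953)
E
```

```text
t 7.5 pos [0.5784 0.0735 0.0953] yaw_y -0.3352 tilt [0.0001 0.0001] F [-0.99 -0.34  0.34] T [-0.095  0.099 -0.018] g 0.0686 q [-0.74  0.33  0.67  1.8  -0.23  1.08 -0.32]
travel [-0.  0. -0.]
```

Request:
servo_tool([
  {"travel": [0,0,0],"angular": [0,0,0]},
  {"travel": [0,0,0],"angular": [0,0,0]},
], claw=0.0655)

```text
time: 7.7
position: [0.5784, 0.0735, 0.0953]
tool_rot: [-2.561, -1.819, -0.0]
ft_force: [0.6, 0.6, -1.1]
grip_width: 0.761
```

Request:
servo_tool([
  {"travel": [0,0,0],"angular": [0,0,0]},
  {"travel": [0,0,0],"angular": [0,0,0]},
], claw=0.0645)

```text
time: 7.9
position: [0.5784, 0.0735, 0.0953]
tool_rot: [-2.562, -1.819, -0.0]
ft_force: [-0.1, 0.1, -0.1]
grip_width: 0.742
```

Request:
servo_tool([
  {"travel": [0,0,0],"angular": [0,0,0]},
  {"travel": [0,0,0],"angular": [0,0,0]},
], claw=0.0637)

```text
time: 8.1
position: [0.5784, 0.0735, 0.0953]
tool_rot: [-2.562, -1.819, -0.0]
ft_force: [-0.3, 0.3, 1.0]
grip_width: 0.734
```

```bash
python3 - <<'E'
from h import *
st()
E
```

```text
t 8.1 pos [0.5784 0.0735 0.0953] yaw_y -0.3359 tilt [0.0001 0.0001] F [-0.28  0.28  1.03] T [-0.084  0.023  0.014] g 0.0638 q [-0.74  0.33  0.67  1.8  -0.23  1.08 -0.32]
travel [0. 0. 0.]
```

Request:
servo_tool([
  {"travel": [0,0,0],"angular": [0,0,0]},
  {"travel": [0,0,0],"angular": [0,0,0]},
], claw=0.0627)

```text
time: 8.3
position: [0.5784, 0.0736, 0.0953]
tool_rot: [-2.562, -1.819, -0.0]
ft_force: [0.2, -0.1, 0.5]
grip_width: 0.727
```

Request:
servo_tool([
  {"travel": [0,0,0],"angular": [0,0,0]},
  {"travel": [0,0,0],"angular": [0,0,0]},
])

```text
time: 8.5
position: [0.5784, 0.0735, 0.0953]
tool_rot: [-2.562, -1.819, -0.0]
ft_force: [-0.4, -0.1, -0.1]
grip_width: 0.726
```

```bash
python3 - <<'E'
from h import *
st()
E
```

```text
t 8.5 pos [0.5784 0.0735 0.0953] yaw_y -0.336 tilt [0. 0.] F [-0.38 -0.08 -0.07] T [-0.064  0.037  0.031] g 0.0632 q [-0.74  0.33  0.67  1.8  -0.23  1.08 -0.32]
travel [0. 0. 0.]
```

Request:
servo_tool([
  {"travel": [0,0,0],"angular": [0,0,0]},
  {"travel": [0,0,0],"angular": [0,0,0]},
], claw=0.06)

```text
time: 8.7
position: [0.5785, 0.0735, 0.0953]
tool_rot: [2.561, 1.819, 0.0]
ft_force: [0.3, -0.7, -0.9]
grip_width: 0.71
```

Request:
servo_tool([
  {"travel": [0,0,0],"angular": [0,0,0]},
])

```text
time: 8.8
position: [0.5784, 0.0735, 0.0953]
tool_rot: [2.562, 1.819, 0.0]
ft_force: [0.4, -0.1, -0.7]
grip_width: 0.711
```

Request:
servo_tool([
  {"travel": [0,0,0],"angular": [0,0,0]},
])

```text
time: 8.9
position: [0.5785, 0.0735, 0.0953]
tool_rot: [2.561, 1.819, 0.0]
ft_force: [1.6, 0.3, 0.2]
grip_width: 0.706
```

```bash
python3 - <<'E'
from h import *
st()
E
```

```text
t 8.9 pos [0.5785 0.0735 0.0953] yaw_y -0.336 tilt [ 0.0003 -0.    ] F [1.57 0.26 0.16] T [-0.178 -0.006  0.005] g 0.0614 q [-0.74  0.33  0.67  1.8  -0.23  1.08 -0.32]
travel [0. 0. 0.]
```

Request:
servo_tool([
  {"travel": [0,0,0],"angular": [0,0,0]},
  {"travel": [0,0,0],"angular": [0,0,0]},
  {"travel": [0,0,0],"angular": [0,0,0.02]},
  {"travel": [0,0,0],"angular": [0,0,0.04]},
  {"travel": [0,0,0],"angular": [0,0,0.04]},
], squeeze=10)

```text
time: 9.4
position: [0.5785, 0.0735, 0.0953]
tool_rot: [2.651, 1.686, 0.0]
ft_force: [1.1, 0.4, -1.1]
grip_width: 0.707
```

```bash
python3 - <<'E'
from h import *
st()
save("scene","s4",(280,140,380,240),6)
E
```

```text
t 9.4 pos [0.5785 0.0735 0.0953] yaw_y -0.4381 tilt [ 0.0003 -0.0001] F [ 1.14  0.4  -1.07] T [-0.163 -0.149  0.122] g 0.0615 q [-0.75  0.34  0.69  1.8  -0.24  1.08 -0.41]
travel [0. 0. 0.]
```

View pics/s4.png

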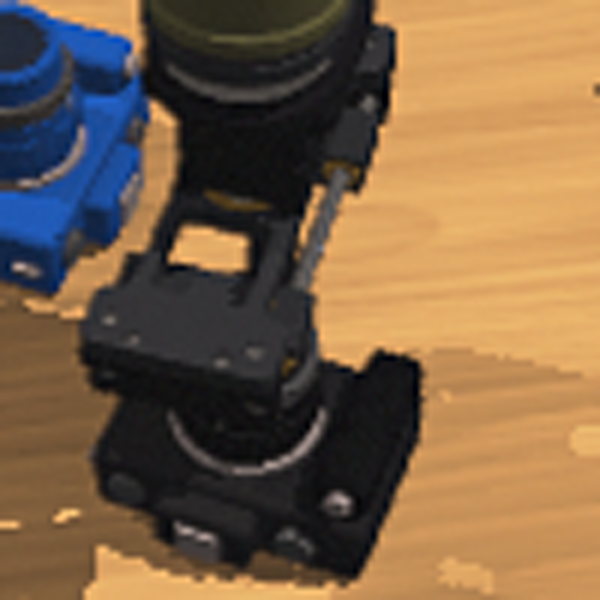

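Request:
servo_tool([
  {"travel": [0,0,0],"angular": [0,0,0.08]},
  {"travel": [0,0,0],"angular": [0,0,0.08]},
  {"travel": [0,0,0],"angular": [0,0,0.08]},
  {"travel": [0,0,0],"angular": [0,0,0.08]},
  {"travel": [0,0,0],"angular": [0,0,0.05]},
])

```text
time: 9.95
position: [0.5786, 0.0734, 0.0953]
tool_rot: [2.916, 1.169, 0.001]
ft_force: [0.5, -0.6, -0.5]
grip_width: 0.701
```

```bash
python3 -c "
from h import *
st()"
```

```text
t 9.95 pos [0.5786 0.0734 0.0953] yaw_y -0.8083 tilt [ 0.0005 -0.0002] F [ 0.54 -0.57 -0.52] T [-0.185 -0.163  0.155] g 0.061 q [-0.81  0.35  0.76  1.81 -0.27  1.09 -0.76]
travel [0. 0. 0.]
```

Request:
servo_tool([
  {"travel": [0,0,0],"angular": [0,0,0.03]},
  {"travel": [0,0,0],"angular": [0,0,0.03]},
])

```text
time: 10.15
position: [0.5786, 0.0734, 0.0953]
tool_rot: [2.949, 1.083, 0.001]
ft_force: [1.8, -0.2, -0.2]
grip_width: 0.706
```

```bash
python3 -c "
from h import *
st()"
```

```text
t 10.15 pos [0.5786 0.0734 0.0953] yaw_y -0.8671 tilt [ 0.0005 -0.0002] F [ 1.76 -0.21 -0.17] T [-0.182 -0.191  0.125] g 0.0614 q [-0.81  0.36  0.77  1.81 -0.28  1.09 -0.81]
travel [0. 0. 0.]
```

Request:
servo_tool([
  {"travel": [0,0,0],"angular": [0,0,0.025]},
  {"travel": [0,0,0],"angular": [0,0,0.025]},
])

```text
time: 10.35
position: [0.5786, 0.0734, 0.0953]
tool_rot: [2.975, 1.008, 0.001]
ft_force: [3.0, -1.5, -1.7]
grip_width: 0.704
```

```bash
python3 -c "
from h import *
st()"
```

```text
t 10.35 pos [0.5786 0.0734 0.0953] yaw_y -0.9176 tilt [ 0.0005 -0.0001] F [ 3.03 -1.51 -1.72] T [-0.264 -0.3    0.13 ] g 0.0613 q [-0.82  0.36  0.78  1.81 -0.28  1.09 -0.86]
travel [0. 0. 0.]
```

Request:
servo_tool([
  {"travel": [0,0,0],"angular": [0,0,0.025]},
  {"travel": [0,0,0],"angular": [0,0,0.025]},
])

```text
time: 10.55
position: [0.5786, 0.0734, 0.0953]
tool_rot: [3.0, 0.933, 0.001]
ft_force: [3.5, -0.4, -0.7]
grip_width: 0.704
```

```bash
python3 -c "
from h import *
st()"
```

```text
t 10.55 pos [0.5786 0.0734 0.0953] yaw_y -0.9679 tilt [ 0.0005 -0.0001] F [ 3.49 -0.42 -0.69] T [-0.217 -0.38   0.144] g 0.0612 q [-0.83  0.36  0.79  1.81 -0.29  1.09 -0.91]
travel [0. 0. 0.]
```

Request:
servo_tool([
  {"travel": [0.0005,0.0003,0],"angular": [0,0,0]},
  {"travel": [0,0,0],"angular": [0,0,0]},
])

```text
time: 10.75
position: [0.5786, 0.0734, 0.0953]
tool_rot: [-2.999, -0.935, 0.001]
ft_force: [1.1, -1.0, 0.5]
grip_width: 0.707
```

```bash
python3 -c "
from h import *
st()"
```

```text
t 10.75 pos [0.5786 0.0734 0.0953] yaw_y -0.9665 tilt [-0.0009  0.0001] F [ 1.08 -1.05  0.54] T [-0.289  0.136 -0.136] g 0.0615 q [-0.83  0.36  0.79  1.81 -0.29  1.09 -0.91]
travel [0. 0. 0.]
```

Request:
servo_tool([
  {"travel": [0,0,0],"angular": [0,0,0.025]},
  {"travel": [0,0,0],"angular": [0,0,0.025]},
])

```text
time: 10.95
position: [0.5787, 0.0734, 0.0953]
tool_rot: [-3.022, -0.858, 0.001]
ft_force: [0.1, -1.3, 0.6]
grip_width: 0.705
```

```bash
python3 -c "
from h import *
st()"
```

```text
t 10.95 pos [0.5787 0.0734 0.0953] yaw_y -1.0178 tilt [-0.0007 -0.    ] F [ 0.15 -1.34  0.57] T [-0.392  0.167  0.124] g 0.0613 q [-0.83  0.36  0.8   1.81 -0.29  1.09 -0.95]
travel [0. 0. 0.]
```

Request:
servo_tool([
  {"travel": [0,0,0],"angular": [0,0,0.025]},
  {"travel": [0,0,0],"angular": [0,0,0.025]},
])

```text
time: 11.15
position: [0.5787, 0.0734, 0.0952]
tool_rot: [3.043, 0.781, -0.001]
ft_force: [-0.9, -1.6, 2.8]
grip_width: 0.708
```

```bash
python3 -c "
from h import *
st()"
```

```text
t 11.15 pos [0.5787 0.0734 0.0952] yaw_y -1.0681 tilt [-0.0006 -0.0002] F [-0.93 -1.59  2.78] T [-0.467  0.397  0.124] g 0.0616 q [-0.84  0.37  0.81  1.81 -0.3   1.09 -1.  ]
travel [0. 0. 0.]
```

Request:
servo_tool([
  {"travel": [0,0,0],"angular": [0,0,0]},
  {"travel": [0,0,0],"angular": [0,0,0]},
  {"travel": [0,0,0],"angular": [0,0,0]},
], claw=0.067)

```text
time: 11.45
position: [0.579, 0.0741, 0.0952]
tool_rot: [-3.041, -0.785, -0.0]
ft_force: [0.4, -0.0, -0.4]
grip_width: 0.766
```

```bash
python3 -c "
from h import *
to(.5786,.0734,.0953,-1.068)
save('scene','s5',(280,140,380,240),6)"
```

```text
t 11.45 pos [0.579  0.0741 0.0952] yaw_y -1.0656 tilt [0.0002 0.0006] F [ 0.41 -0.04 -0.36] T [-0.059  0.135 -0.028] g 0.0667 q [-0.84  0.37  0.8   1.81 -0.3   1.09 -1.  ]
turn [-0.0004 -0.0004  0.0024]
travel [-0.0007  0.0004 -0.0001]
```

View pics/s5.png

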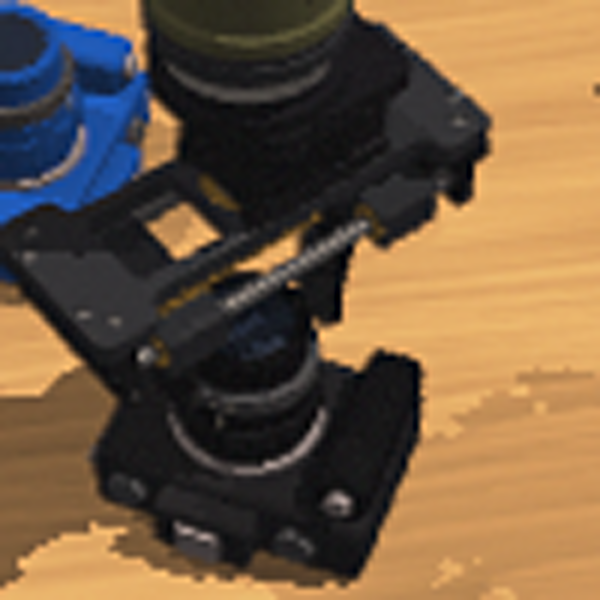

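Request:
servo_tool([
  {"travel": [-0.0006,0.0003,0],"angular": [0,0,0]},
  {"travel": [0,0,0],"angular": [0,0,0]},
], claw=0.0635)

```text
time: 11.7
position: [0.5785, 0.073, 0.0953]
tool_rot: [-3.042, -0.784, -0.0]
ft_force: [-0.1, 0.4, -0.3]
grip_width: 0.735
```

Request:
servo_tool([
  {"travel": [0,0,0],"angular": [0,0,0]},
  {"travel": [0,0,0],"angular": [0,0,0]},
  {"travel": [0,0,0],"angular": [0,0,0]},
], claw=0.058)

```text
time: 12.0
position: [0.5785, 0.0732, 0.0953]
tool_rot: [-3.042, -0.785, 0.0]
ft_force: [0.2, 0.5, 0.2]
grip_width: 0.703
```

```bash
python3 -c "
from h import *
st()"
```

```text
t 12.0 pos [0.5785 0.0732 0.0953] yaw_y -1.0659 tilt [-0.0002  0.0004] F [0.21 0.45 0.19] T [ 0.01   0.289 -0.028] g 0.0611 q [-0.84  0.37  0.81  1.81 -0.3   1.09 -1.  ]
travel [0. 0. 0.]
```

Request:
servo_tool([
  {"travel": [0,0,0],"angular": [0,0,0.02]},
  {"travel": [0,0,0],"angular": [0,0,0.025]},
])

```text
time: 12.2
position: [0.5785, 0.0732, 0.0953]
tool_rot: [-3.059, -0.714, 0.0]
ft_force: [-0.5, 0.1, 0.3]
grip_width: 0.703
```

```bash
python3 -c "
from h import *
st()"
```

```text
t 12.2 pos [0.5785 0.0732 0.0953] yaw_y -1.1125 tilt [-0.0002  0.0003] F [-0.54  0.1   0.33] T [0.134 0.364 0.16 ] g 0.0612 q [-0.85  0.37  0.81  1.81 -0.3   1.09 -1.04]
travel [0. 0. 0.]
```

Request:
servo_tool([
  {"travel": [0,0,0],"angular": [0,0,0.025]},
  {"travel": [0,0,0],"angular": [0,0,0.025]},
])

```text
time: 12.4
position: [0.5785, 0.0732, 0.0953]
tool_rot: [-3.076, -0.636, 0.0]
ft_force: [-1.6, 1.1, 1.5]
grip_width: 0.707
```

```bash
python3 -c "
from h import *
st()"
```

```text
t 12.4 pos [0.5785 0.0732 0.0953] yaw_y -1.1629 tilt [-0.0002  0.0002] F [-1.58  1.14  1.47] T [0.178 0.413 0.149] g 0.0615 q [-0.86  0.37  0.82  1.81 -0.31  1.09 -1.09]
travel [0. 0. 0.]
```

Request:
servo_tool([
  {"travel": [0,0,0],"angular": [0,0,0.025]},
  {"travel": [0,0,0],"angular": [0,0,0.025]},
])

```text
time: 12.6
position: [0.5785, 0.0732, 0.0953]
tool_rot: [-3.091, -0.559, 0.0]
ft_force: [-1.4, 1.4, 1.3]
grip_width: 0.706
```

```bash
python3 -c "
from h import *
st()"
```

```text
t 12.6 pos [0.5785 0.0732 0.0953] yaw_y -1.2128 tilt [-0.0002  0.0002] F [-1.38  1.43  1.35] T [0.101 0.407 0.306] g 0.0614 q [-0.86  0.38  0.83  1.81 -0.31  1.1  -1.13]
travel [0. 0. 0.]
```

Request:
servo_tool([
  {"travel": [0,0,0],"angular": [0,0,0.025]},
  {"travel": [0,0,0],"angular": [0,0,0.025]},
])

```text
time: 12.8
position: [0.5787, 0.073, 0.0953]
tool_rot: [3.104, 0.482, 0.0]
ft_force: [-0.5, 0.7, 0.2]
grip_width: 0.705
```

```bash
python3 -c "
from h import *
st()"
```

```text
t 12.8 pos [0.5787 0.073  0.0953] yaw_y -1.2629 tilt [ 0.0002 -0.0001] F [-0.55  0.74  0.17] T [0.069 0.358 0.217] g 0.0613 q [-0.87  0.38  0.84  1.81 -0.32  1.1  -1.18]
travel [0. 0. 0.]
```

```bash
python3 -c "
from h import *
save('scene','s6',(280,140,380,240),6)
a=cv2.imread('pics/s4.png').astype(int);b=cv2.imread('pics/s6.png').astype(int)
d=np.abs(a-b).max(2).astype(np.uint8);cv2.imwrite('pics/d6.png',np.hstack([cv2.imread('pics/s6.png')[300:],cv2.merge([d*2]*3)[300:]])[:, ::1][:, :1200]);
im=np.vstack([cv2.imread('pics/s5.png')[320:],cv2.imread('pics/s6.png')[320:]]);cv2.imwrite('pics/c6.png',im)"
```

```text
(no output)
```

View pics/c6.png

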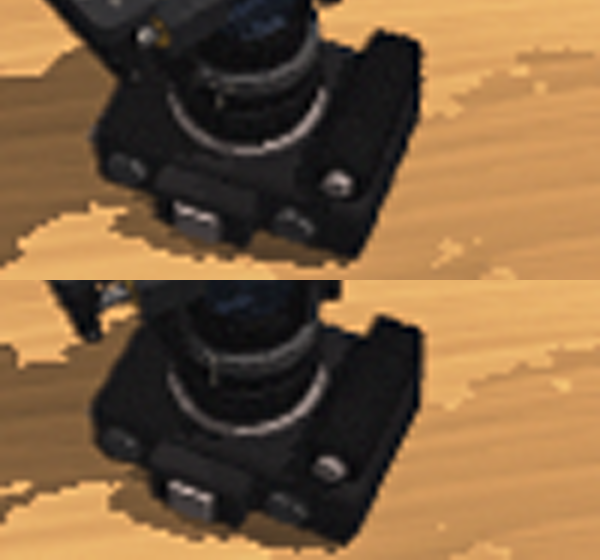

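Request:
servo_tool([
  {"travel": [0,0,0],"angular": [0,0,0]},
  {"travel": [0,0,0],"angular": [0,0,0]},
  {"travel": [0,0,0],"angular": [0,0,0]},
  {"travel": [0,0,-0.01],"angular": [0,0,0]},
  {"travel": [0,0,-0.03],"angular": [0,0,0]},
], claw=0.08)

```text
time: 13.35
position: [0.5766, 0.0727, 0.1338]
tool_rot: [3.103, 0.484, -0.008]
ft_force: [-0.0, 0.2, -0.3]
grip_width: 0.911
```

Request:
servo_tool([
  {"travel": [0,0,-0.05],"angular": [0,0,0]},
  {"travel": [0,0,-0.04],"angular": [0,0,0]},
  {"travel": [0,0,0],"angular": [0,0,0]},
  {"travel": [0,0,0],"angular": [0,0,0]},
], claw=0.08)

```text
time: 13.75
position: [0.5793, 0.0729, 0.2268]
tool_rot: [-3.103, -0.484, -0.005]
ft_force: [-0.1, 0.2, -0.6]
grip_width: 0.919
```

```bash
python3 -c "
from h import *
print(tri((402.0,199.5),(232.8,238.8)))
a,b=ray('top',[[402.0,199.5]]),0
for n,uv in (('top',[402.07,199.23]),('top',[401.82,199.85]),('scene',[232.8,238.67]),('scene',[232.85,238.97])): print(onz(n,[uv],.03),onz(n,[uv],.015))
# forward-project a hood hypothesis: rim circles
th=np.linspace(0,2*np.pi,60)
def circ(c,r,z): return np.c_[c[0]+r*np.cos(th),c[1]+r*np.sin(th),0*th+z]
for c in [(.62,-.162),]:
  for n in('top','scene'):
    u=proj(n,np.r_[circ(c,.031,.03),circ(c,.031,0)]);print(n,cv2.fitEllipse(cv2.convexHull(u.astype(np.float32))),u.min(0),u.max(0))
to(.62,-.161,.2,-1.26)
save('top','t7',(280,150,430,260),5);save('scene','s7',(210,150,360,270),5)
"
```

```text
(array([ 0.62180262, -0.16277859,  0.01384187]), array([ 0.00010068,  0.00181164, -0.00041185]))
[[ 0.6188086  -0.15817683  0.03      ]] [[ 0.62225322 -0.16178149  0.015     ]]
[[ 0.61720496 -0.15741472  0.03      ]] [[ 0.62062328 -0.16100688  0.015     ]]
[[ 0.63169941 -0.16063031  0.03      ]] [[ 0.62197286 -0.16350023  0.015     ]]
[[ 0.63261594 -0.16050933  0.03      ]] [[ 0.62290689 -0.16337693  0.015     ]]
top ((402.3836669921875, 199.98072814941406), (24.989622116088867, 26.899309158325195), 51.429100036621094) [389.20333282 186.99061438] [415.59495641 212.94744639]
scene ((233.27801513671875, 237.99876403808594), (26.49360466003418, 26.681385040283203), 163.19863891601562) [219.96683009 224.75060016] [246.38216975 251.32750141]
t 13.75 pos [0.5793 0.0729 0.2268] yaw_y -1.2612 tilt [0.0027 0.0014] F [-0.07  0.21 -0.59] T [-0.092  0.187 -0.006] g 0.08 q [-0.94  0.24  0.9   1.66 -0.2   1.33 -1.26]
turn [-0.0005 -0.003  -0.0012]
travel [-0.0326  0.2352  0.0266]
```

View pics/s7.png

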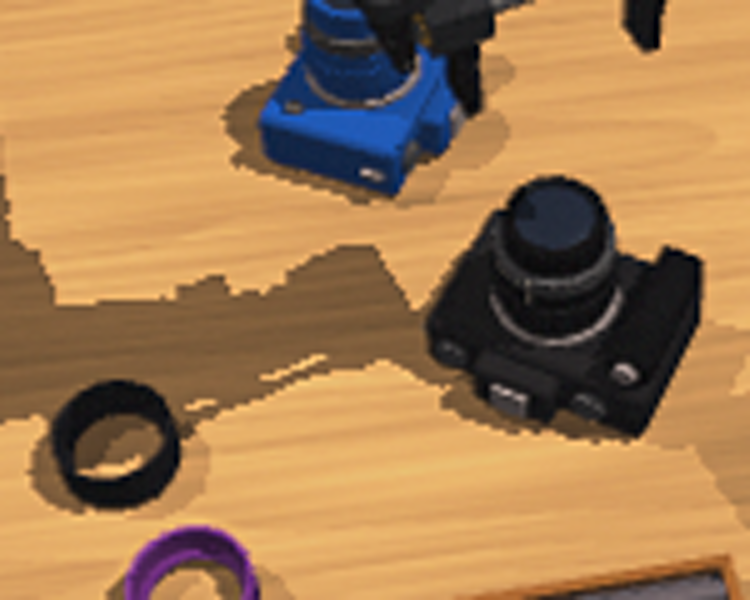

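View pics/t7.png

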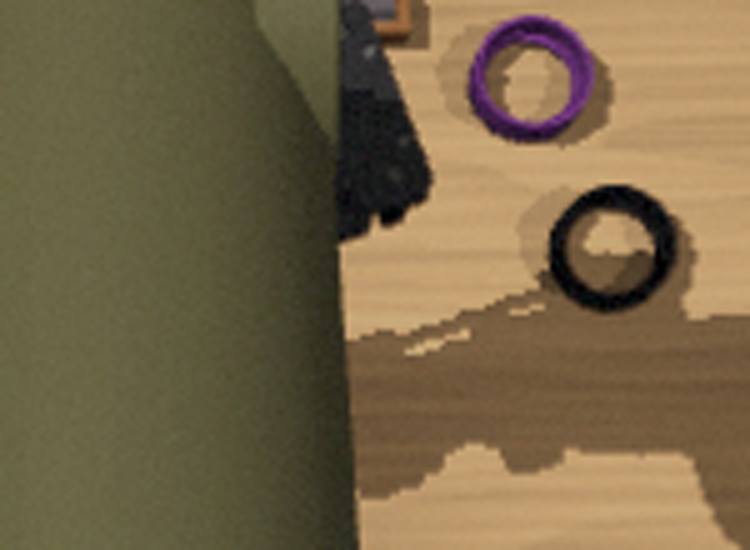

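Request:
servo_tool([
  {"travel": [-0.004,0.02,0],"angular": [0,0,0]},
  {"travel": [-0.006,0.045,0],"angular": [0,0,0]},
  {"travel": [-0.007,0.049,0],"angular": [0,0,0]},
  {"travel": [-0.007,0.049,0],"angular": [0,0,0]},
  {"travel": [-0.006,0.045,0],"angular": [0,0,0]},
])

```text
time: 14.35
position: [0.6126, -0.1363, 0.2237]
tool_rot: [-3.104, -0.484, 0.004]
ft_force: [0.8, 0.3, -0.8]
grip_width: 0.918
```

Request:
servo_tool([
  {"travel": [-0.002,0.025,0],"angular": [0,0,0]},
  {"travel": [0,0,0.02],"angular": [0,0,0]},
  {"travel": [0,0,0.04],"angular": [0,0,0]},
  {"travel": [0,0,0.04],"angular": [0,0,0]},
  {"travel": [0,0,0.02],"angular": [0,0,0]},
])

```text
time: 14.85
position: [0.6159, -0.1578, 0.0998]
tool_rot: [-3.102, -0.483, 0.012]
ft_force: [-0.1, -0.2, 0.1]
grip_width: 0.921
```

Request:
servo_tool([
  {"travel": [0,0,0],"angular": [0,0,0]},
  {"travel": [0,0,0],"angular": [0,0,0]},
  {"travel": [0,0,0],"angular": [0,0,0]},
])

```text
time: 15.15
position: [0.6199, -0.1592, 0.1066]
tool_rot: [3.103, 0.484, 0.003]
ft_force: [0.6, -0.2, 0.9]
grip_width: 0.917
```

```bash
python3 -c "
from h import *
to(.6217,-.1628,.017,-1.26)
save('scene','s8',(180,180,300,280),6)
"
```

```text
t 15.15 pos [ 0.6199 -0.1592  0.1066] yaw_y -1.2612 tilt [ 0.0019 -0.0006] F [ 0.64 -0.25  0.89] T [-0.11   0.111  0.007] g 0.0798 q [-0.46  0.52  0.89  1.65 -0.43  1.18 -0.73]
turn [ 0.0011 -0.0016 -0.0012]
travel [0.0005 0.0039 0.0896]
```

View pics/s8.png

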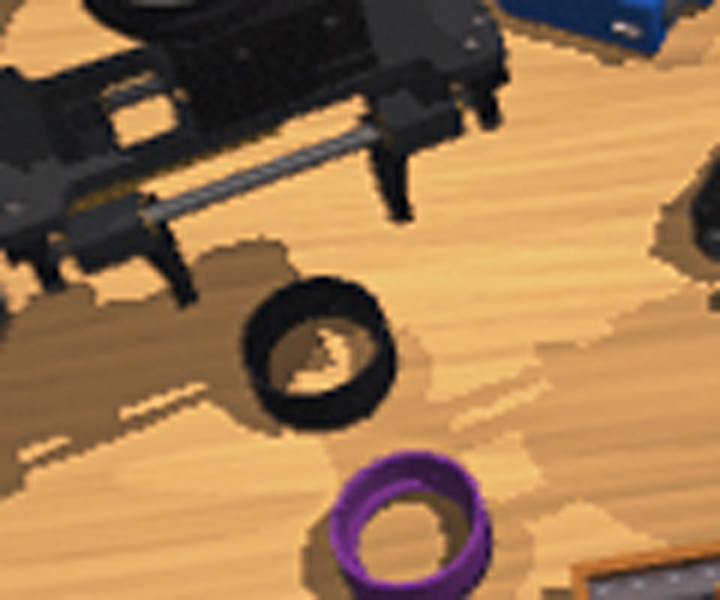

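Request:
servo_tool([
  {"travel": [0.0005,0.004,0.01],"angular": [0,0,0]},
  {"travel": [0,0,0.03],"angular": [0,0,0]},
  {"travel": [0,0,0.025],"angular": [0,0,0]},
  {"travel": [0,0,0.015],"angular": [0,0,0]},
  {"travel": [0,0,0.005],"angular": [0,0,0]},
], claw=0.087)

```text
time: 15.7
position: [0.62, -0.1621, 0.0186]
tool_rot: [-3.103, -0.485, 0.003]
ft_force: [0.2, 0.4, 0.2]
grip_width: 0.998
```

Request:
servo_tool([
  {"travel": [0,0,0.003],"angular": [0,0,0]},
  {"travel": [0,0,0],"angular": [0,0,0]},
  {"travel": [0,0,0],"angular": [0,0,0]},
  {"travel": [0,0,0],"angular": [0,0,0]},
])

```text
time: 16.1
position: [0.6216, -0.1625, 0.0183]
tool_rot: [3.104, 0.485, 0.003]
ft_force: [-0.0, 0.2, -0.0]
grip_width: 0.999
```

```bash
python3 -c "
from h import *
to(.6217,-.1628,.017,-1.26)
save('scene','s9',(180,180,300,280),6)
"
```

```text
t 16.1 pos [ 0.6216 -0.1625  0.0183] yaw_y -1.2609 tilt [ 0.0018 -0.0001] F [-0.05  0.16 -0.04] T [-0.086  0.13  -0.038] g 0.0869 q [-0.41  0.62  0.82  1.71 -0.51  1.04 -0.67]
turn [ 0.0006 -0.0017 -0.0009]
travel [0.     0.0003 0.0013]
```

View pics/s9.png

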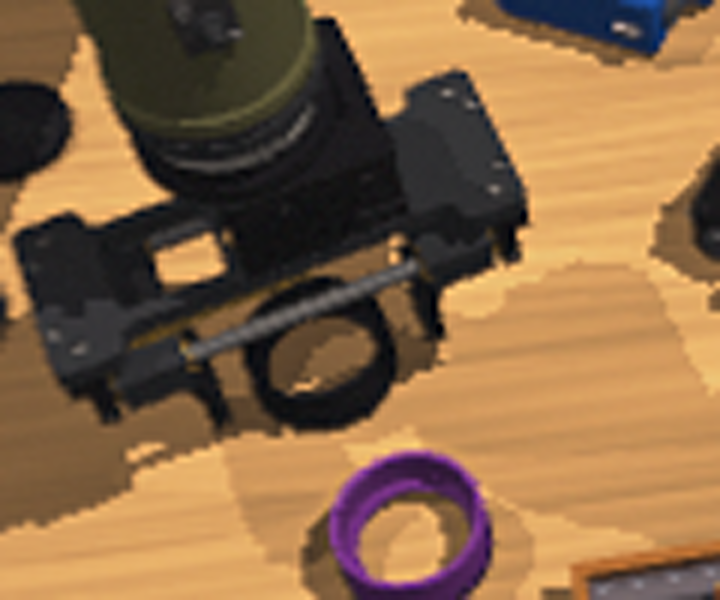

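Request:
servo_tool([
  {"travel": [0,0,0],"angular": [0,0,0]},
  {"travel": [0,0,0],"angular": [0,0,0]},
  {"travel": [0,0,0],"angular": [0,0,0]},
  {"travel": [0,0,0],"angular": [0,0,0]},
], claw=0.067, squeeze=3)

```text
time: 16.55
position: [0.6209, -0.1623, 0.0173]
tool_rot: [-3.104, -0.485, -0.0]
ft_force: [-0.9, 0.4, -0.9]
grip_width: 0.788
```

Request:
servo_tool([
  {"travel": [0,0,0],"angular": [0,0,0]},
  {"travel": [0,0,0],"angular": [0,0,0]},
  {"travel": [0,0,0],"angular": [0,0,0]},
], claw=0.062)

```text
time: 16.85
position: [0.6208, -0.1624, 0.0173]
tool_rot: [3.104, 0.485, 0.0]
ft_force: [0.4, -0.1, 0.1]
grip_width: 0.725
```

Request:
servo_tool([
  {"travel": [0,0,0],"angular": [0,0,0]},
  {"travel": [0,0,0],"angular": [0,0,0]},
  {"travel": [0,0,0],"angular": [0,0,-0.1]},
  {"travel": [0,0,0],"angular": [0,0,-0.14]},
  {"travel": [0,0,0],"angular": [0,0,-0.14]},
], claw=0.075)

```text
time: 17.35
position: [0.6208, -0.1622, 0.0172]
tool_rot: [2.953, 1.071, -0.0]
ft_force: [-0.5, -0.1, -0.1]
grip_width: 0.861
```

Request:
servo_tool([
  {"travel": [0,0,0],"angular": [0,0,-0.14]},
  {"travel": [0,0,0],"angular": [0,0,-0.14]},
  {"travel": [0,0,0],"angular": [0,0,-0.14]},
  {"travel": [0,0,0],"angular": [0,0,-0.14]},
  {"travel": [0,0,0],"angular": [0,0,-0.14]},
])

```text
time: 17.85
position: [0.6208, -0.1623, 0.0173]
tool_rot: [2.407, 2.018, 0.0]
ft_force: [1.0, -0.6, -0.5]
grip_width: 0.862
```

Request:
servo_tool([
  {"travel": [0,0,0],"angular": [0,0,-0.14]},
  {"travel": [0,0,0],"angular": [0,0,-0.14]},
  {"travel": [0,0,0],"angular": [0,0,-0.07]},
  {"travel": [0,0,0],"angular": [0,0,0]},
  {"travel": [0,0,0],"angular": [0,0,0]},
])

```text
time: 18.35
position: [0.6208, -0.1624, 0.0173]
tool_rot: [2.028, 2.399, 0.0]
ft_force: [-0.6, -0.5, 1.5]
grip_width: 0.863
```

```bash
python3 -c "
from h import *
to(.6217,-.1628,.017,0.17)
save('scene','s10',(180,180,300,280),6)
"
```

```text
t 18.35 pos [ 0.6208 -0.1624  0.0173] yaw_y 0.167 tilt [0.0001 0.0001] F [-0.58 -0.54  1.53] T [-0.049  0.012  0.023] g 0.0751 q [-0.19  0.53  0.51  1.7  -0.3   0.99  0.6 ]
turn [ 0.0002 -0.0001 -0.003 ]
travel [-0.0005  0.0008  0.0003]
```

View pics/s10.png

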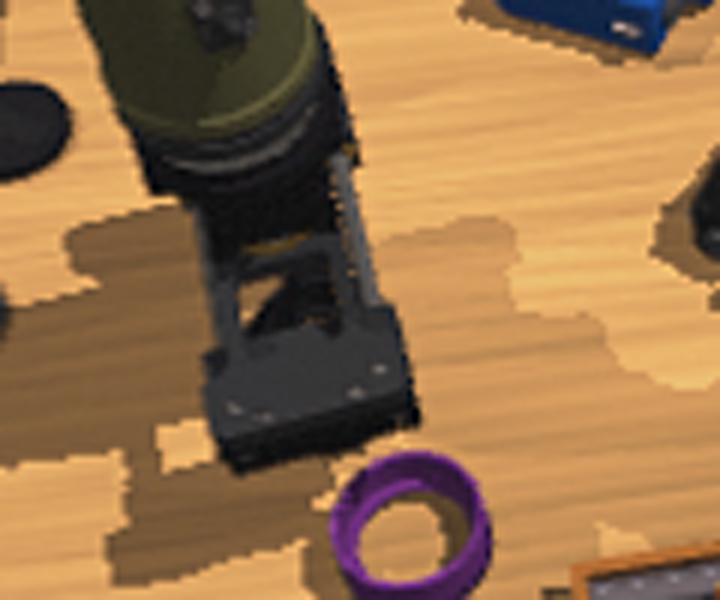

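Request:
servo_tool([
  {"travel": [0,0,0],"angular": [0,0,0]},
  {"travel": [0,0,0],"angular": [0,0,0]},
  {"travel": [0,0,0],"angular": [0,0,0]},
  {"travel": [0,0,0],"angular": [0,0,0]},
  {"travel": [0,0,0],"angular": [0,0,0]},
], claw=0.06, squeeze=4)

```text
time: 18.9
position: [0.6208, -0.1622, 0.0172]
tool_rot: [-2.026, -2.401, -0.0]
ft_force: [-0.1, 0.2, -1.2]
grip_width: 0.723
```

Request:
servo_tool([
  {"travel": [0,0,0],"angular": [0,0,0]},
  {"travel": [0,0,0],"angular": [0,0,0]},
  {"travel": [0,0,-0.005],"angular": [0,0,0]},
  {"travel": [0,0,-0.02],"angular": [0,0,0]},
  {"travel": [0,0,-0.04],"angular": [0,0,0]},
], claw=0.055, squeeze=12)

```text
time: 19.4
position: [0.6183, -0.1616, 0.08]
tool_rot: [-2.022, -2.397, 0.006]
ft_force: [0.3, 0.4, 0.3]
grip_width: 0.716
```

Request:
servo_tool([
  {"travel": [0,0,-0.045],"angular": [0,0,0]},
  {"travel": [0,0,-0.045],"angular": [0,0,0]},
  {"travel": [0,0,-0.025],"angular": [0,0,0]},
  {"travel": [0,0,-0.005],"angular": [0,0,0]},
  {"travel": [0,0,0],"angular": [0,0,0]},
])

```text
time: 19.9
position: [0.6211, -0.1624, 0.203]
tool_rot: [2.025, 2.4, 0.002]
ft_force: [-0.3, 0.0, 0.4]
grip_width: 0.721
```

```bash
python3 -c "
from h import *
st()
save('scene','s11',(180,140,380,280),4)
to(.5786,.0731,.2,0.17)
im=ctrl.get_image('scene')[:,:,::-1]
b=glass('scene',im,(300,180,345,220));print(b,onz('scene',[b[0]],.108))
im=ctrl.get_image('top')[:,:,::-1];cv2.imwrite('pics/t11.png',cv2.resize(im[150:260,270:430],None,fx=5,fy=5))
b=glass('top',im,(295,190,335,235));print(b,onz('top',[b[0]],.108))
"
```

```text
t 19.9 pos [ 0.6211 -0.1624  0.203 ] yaw_y 0.169 tilt [0.0017 0.0001] F [-0.34  0.    0.43] T [-0.089  0.009 -0.049] g 0.0627 q [-0.24  0.35  0.58  1.54 -0.19  1.31  0.53]
travel [0. 0. 0.]
t 19.95 pos [ 0.6203 -0.1621  0.2014] yaw_y 0.1691 tilt [-0.001   0.0005] F [-0.63  0.21 -0.18] T [-0.082  0.068 -0.062] g 0.0626 q [-0.24  0.35  0.58  1.54 -0.19  1.31  0.53]
turn [-0.0009 -0.0006 -0.0009]
travel [ 0.2389 -0.0016  0.0016]
(array([320.61176471, 192.95882353]), array([ 13,   6,  17,  14, 170], dtype=int32)) [[0.58051143 0.0727007  0.108     ]]
(array([310.40416667, 210.8375    ]), array([  7,  12,  18,  18, 240], dtype=int32)) [[0.57868997 0.07458614 0.108     ]]
```

View pics/s11.png

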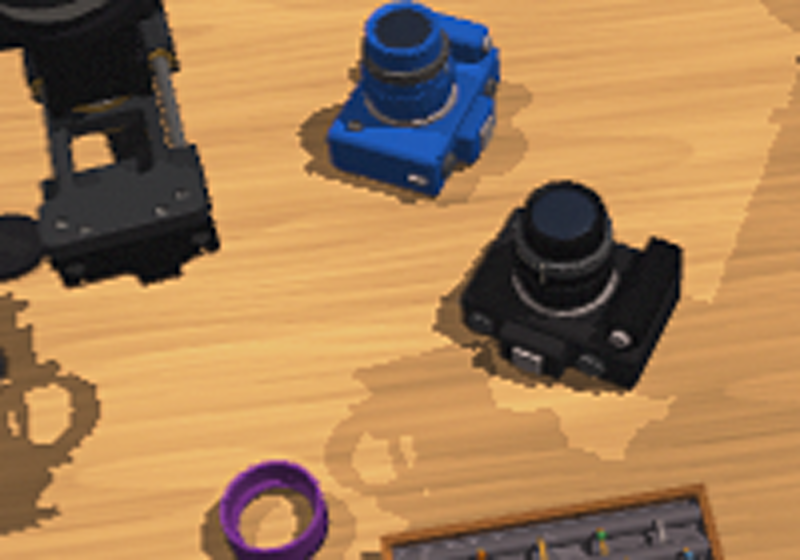

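View pics/t11.png

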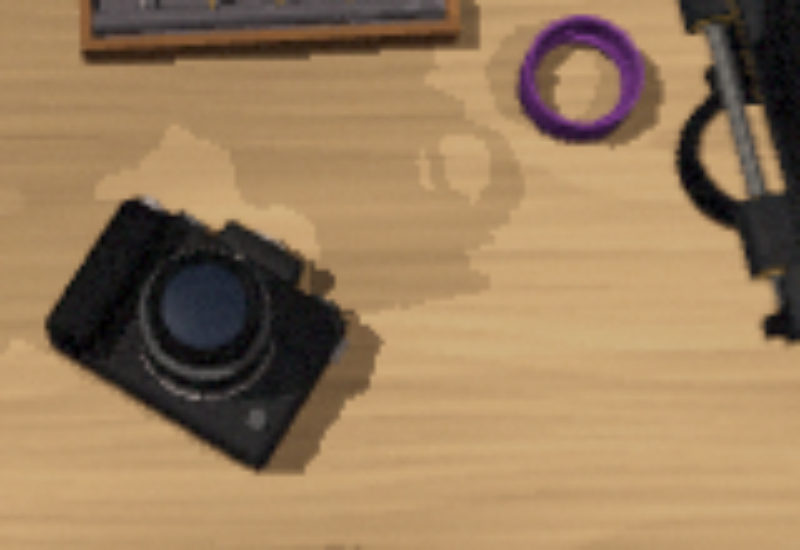

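Request:
servo_tool([
  {"travel": [0.015,0,0],"angular": [0,0,0]},
  {"travel": [0.035,0,0],"angular": [0,0,0]},
  {"travel": [0.045,0,0],"angular": [0,0,0]},
  {"travel": [0.045,-0.001,0],"angular": [0,0,0]},
  {"travel": [0.045,-0.001,0],"angular": [0,0,0]},
])

```text
time: 20.55
position: [0.5863, 0.0226, 0.2011]
tool_rot: [-2.024, -2.401, 0.002]
ft_force: [0.4, 0.4, -0.7]
grip_width: 0.719
```

Request:
servo_tool([
  {"travel": [0.035,0,0],"angular": [0,0,0]},
  {"travel": [0.015,0,0],"angular": [0,0,0]},
  {"travel": [0.004,0,0.02],"angular": [0,0,0]},
  {"travel": [0,0,0.02],"angular": [0,0,0]},
  {"travel": [0,0,0.01],"angular": [0,0,0]},
])

```text
time: 21.05
position: [0.5772, 0.0725, 0.1499]
tool_rot: [-2.025, -2.399, 0.005]
ft_force: [0.1, -1.5, -0.0]
grip_width: 0.721
```

Request:
servo_tool([
  {"travel": [0,0,0],"angular": [0,0,0]},
  {"travel": [0,0,0],"angular": [0,0,0]},
  {"travel": [0,0,0],"angular": [0,0,0]},
  {"travel": [0,0,0],"angular": [0,0,0]},
])

```text
time: 21.45
position: [0.5793, 0.0728, 0.1533]
tool_rot: [2.026, 2.4, 0.002]
ft_force: [-0.2, -0.1, 0.7]
grip_width: 0.718
```

```bash
python3 -c "
from h import *
to(.5786,.0732,.135,0.17)
save('scene','s12',(270,130,390,230),6)
"
```

```text
t 21.45 pos [0.5793 0.0728 0.1533] yaw_y 0.1686 tilt [0.0017 0.0005] F [-0.2  -0.08  0.66] T [-0.071  0.029  0.042] g 0.0624 q [-0.56  0.24  0.46  1.74 -0.12  1.18  0.09]
turn [ 0.0017 -0.0002 -0.0014]
travel [ 0.0005 -0.0007  0.0183]
```

View pics/s12.png

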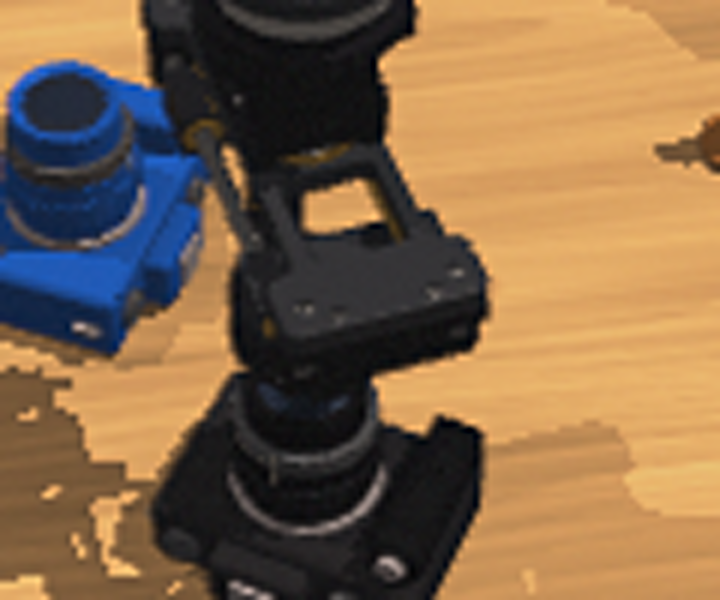

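Request:
servo_tool([
  {"travel": [0.0004,-0.0003,0.008],"angular": [0,0,0]},
  {"travel": [0,0,0.008],"angular": [0,0,0]},
  {"travel": [0,0,0.005],"angular": [0,0,0]},
  {"travel": [0,0,0.002],"angular": [0,0,0]},
  {"travel": [0,0,0],"angular": [0,0,0]},
])

```text
time: 22.0
position: [0.578, 0.0732, 0.1286]
tool_rot: [-2.026, -2.401, 0.001]
ft_force: [-0.5, 0.2, -0.7]
grip_width: 0.717
```

Request:
servo_tool([
  {"travel": [0,0,0],"angular": [0,0,0]},
  {"travel": [0,0,0],"angular": [0,0,0]},
  {"travel": [0,0,0],"angular": [0,0,0]},
])

```text
time: 22.3
position: [0.5785, 0.0733, 0.1296]
tool_rot: [2.026, 2.401, 0.001]
ft_force: [-0.1, -0.2, -0.1]
grip_width: 0.717
```

```bash
python3 -c "
from h import *
to(.5786,.0732,.1163,0.17)
"
```

```text
t 22.3 pos [0.5785 0.0733 0.1296] yaw_y 0.169 tilt [0.0006 0.0002] F [-0.12 -0.18 -0.11] T [-0.062 -0.008 -0.085] g 0.0624 q [-0.56  0.27  0.45  1.77 -0.13  1.14  0.1 ]
turn [ 0.0006 -0.0001 -0.001 ]
travel [-0.0001  0.0001  0.0133]
```

Now slowly down, checking force.

Request:
servo_tool([
  {"travel": [0,0,0.002],"angular": [0,0,0]},
  {"travel": [0,0,0.002],"angular": [0,0,0]},
  {"travel": [0,0,0.0015],"angular": [0,0,0]},
  {"travel": [0,0,0],"angular": [0,0,0]},
])

```text
time: 22.7
position: [0.5781, 0.0733, 0.1234]
tool_rot: [-2.026, -2.401, 0.001]
ft_force: [0.2, 0.4, -1.2]
grip_width: 0.719
```

```bash
python3 -c "
from h import *
st()
"
```

```text
t 22.7 pos [0.5781 0.0733 0.1234] yaw_y 0.169 tilt [-0.0006 -0.0001] F [ 0.23  0.39 -1.18] T [-0.067  0.021 -0.031] g 0.0626 q [-0.56  0.27  0.45  1.77 -0.13  1.13  0.1 ]
travel [0. 0. 0.]
```

Request:
servo_tool([
  {"travel": [0,0,0.001],"angular": [0,0,0]},
  {"travel": [0,0,0.001],"angular": [0,0,0]},
  {"travel": [0,0,0],"angular": [0,0,0]},
])

```text
time: 23.0
position: [0.5782, 0.0733, 0.1216]
tool_rot: [-2.026, -2.401, 0.0]
ft_force: [0.5, -0.3, -0.3]
grip_width: 0.719
```

```bash
python3 -c "
from h import *
st()
"
```

```text
t 23.0 pos [0.5782 0.0733 0.1216] yaw_y 0.169 tilt [-0.0001 -0.    ] F [ 0.5  -0.32 -0.29] T [-0.092  0.086 -0.029] g 0.0626 q [-0.56  0.27  0.45  1.77 -0.13  1.12  0.1 ]
travel [0. 0. 0.]
```

Request:
servo_tool([
  {"travel": [0,0,0.001],"angular": [0,0,0]},
  {"travel": [0,0,0.001],"angular": [0,0,0]},
  {"travel": [0,0,0],"angular": [0,0,0]},
])

```text
time: 23.3
position: [0.5782, 0.0733, 0.1196]
tool_rot: [-2.026, -2.401, 0.0]
ft_force: [0.4, 0.1, -0.3]
grip_width: 0.72
```

Request:
servo_tool([
  {"travel": [0,0,0.001],"angular": [0,0,0]},
  {"travel": [0,0,0.001],"angular": [0,0,0]},
  {"travel": [0,0,0],"angular": [0,0,0]},
])

```text
time: 23.6
position: [0.5782, 0.0733, 0.1176]
tool_rot: [-2.026, -2.401, 0.0]
ft_force: [-0.7, -0.3, -0.9]
grip_width: 0.72
```

```bash
python3 -c "
from h import *
st()
save('scene','s13',(270,130,390,230),6)
"
```

```text
t 23.6 pos [0.5782 0.0733 0.1176] yaw_y 0.1691 tilt [-0.0002 -0.    ] F [-0.68 -0.27 -0.88] T [-0.036  0.039  0.01 ] g 0.0626 q [-0.56  0.28  0.45  1.78 -0.13  1.12  0.11]
travel [0. 0. 0.]
```

View pics/s13.png

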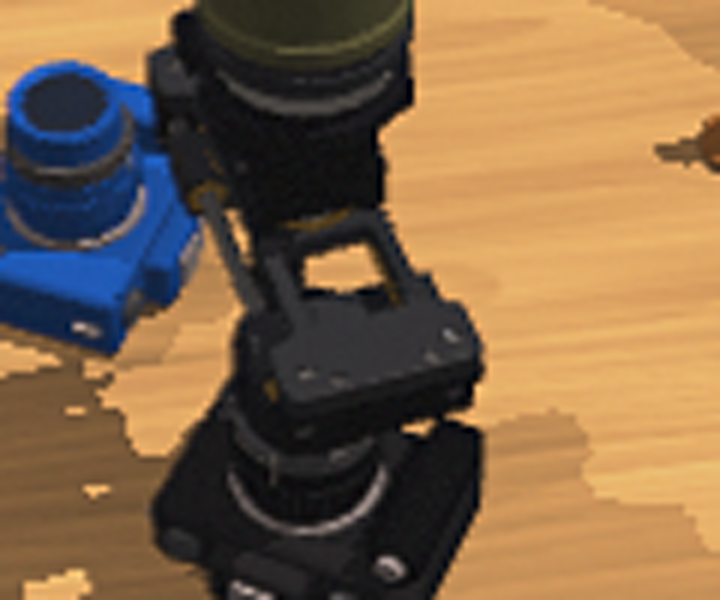

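Hood is sliding over the barrel freely; the camera's body has not moved (button still at about (390,568) in the crop). On, 0.5 mm at a time, to feel the ledge.

Request:
servo_tool([
  {"travel": [0,0,0.0005],"angular": [0,0,0]},
  {"travel": [0,0,0.0005],"angular": [0,0,0]},
  {"travel": [0,0,0],"angular": [0,0,0]},
])

```text
time: 23.95
position: [0.5782, 0.0733, 0.1167]
tool_rot: [-2.026, -2.401, 0.0]
ft_force: [-0.1, -0.3, -0.9]
grip_width: 0.718
```

Request:
servo_tool([
  {"travel": [0,0,0.0005],"angular": [0,0,0]},
  {"travel": [0,0,0],"angular": [0,0,0]},
])

```text
time: 24.15
position: [0.5783, 0.0733, 0.1162]
tool_rot: [-2.026, -2.401, -0.0]
ft_force: [-0.1, 0.2, -0.3]
grip_width: 0.72
```

```bash
python3 -c "
from h import *
st()
"
```

```text
t 24.15 pos [0.5783 0.0733 0.1162] yaw_y 0.169 tilt [-0.      0.0001] F [-0.09  0.17 -0.32] T [-0.057  0.026  0.016] g 0.0626 q [-0.56  0.28  0.45  1.78 -0.13  1.11  0.11]
travel [0. 0. 0.]
```

Request:
servo_tool([
  {"travel": [0,0,0.0005],"angular": [0,0,0]},
  {"travel": [0,0,0],"angular": [0,0,0]},
])

```text
time: 24.35
position: [0.5783, 0.0733, 0.1161]
tool_rot: [-2.026, -2.401, -0.0]
ft_force: [-1.6, -0.4, 2.6]
grip_width: 0.716
```

Request:
servo_tool([
  {"travel": [0,0,0.0003],"angular": [0,0,0]},
  {"travel": [0,0,0],"angular": [0,0,0]},
])

```text
time: 24.55
position: [0.5783, 0.0733, 0.1161]
tool_rot: [-2.026, -2.401, -0.0]
ft_force: [-2.0, -0.6, 4.8]
grip_width: 0.723
```

```bash
python3 -c "
from h import *
st()
"
```

```text
t 24.55 pos [0.5783 0.0733 0.1161] yaw_y 0.1689 tilt [0.0001 0.0003] F [-2.04 -0.56  4.79] T [-0.18   0.597  0.053] g 0.0629 q [-0.56  0.28  0.45  1.78 -0.13  1.11  0.11]
travel [0. 0. 0.]
```

Request:
servo_tool([
  {"travel": [0,0,-0.0004],"angular": [0,0,0]},
  {"travel": [0,0,0],"angular": [0,0,0]},
  {"travel": [0,0,0],"angular": [0,0,0]},
], claw=0.078)

```text
time: 24.85
position: [0.5783, 0.0733, 0.1156]
tool_rot: [2.026, 2.401, -0.0]
ft_force: [-0.2, 0.1, 0.2]
grip_width: 0.864
```

Request:
servo_tool([
  {"travel": [0,0,0],"angular": [0,0,0]},
  {"travel": [0,0,-0.005],"angular": [0,0,0]},
  {"travel": [0,0,-0.02],"angular": [0,0,0]},
  {"travel": [0,0,-0.04],"angular": [0,0,0]},
  {"travel": [0,0,-0.04],"angular": [0,0,0]},
])

```text
time: 25.35
position: [0.5777, 0.0731, 0.2218]
tool_rot: [-2.026, -2.4, 0.002]
ft_force: [0.1, 0.2, 0.7]
grip_width: 0.898
```

Request:
servo_tool([
  {"travel": [-0.03,0,-0.01],"angular": [0,0,0]},
  {"travel": [-0.045,0,0],"angular": [0,0,0]},
  {"travel": [-0.045,0,0],"angular": [0,0,0]},
  {"travel": [-0.045,0,0],"angular": [0,0,0]},
  {"travel": [-0.02,0,0],"angular": [0,0,0]},
])

```text
time: 25.85
position: [0.6091, -0.1152, 0.2316]
tool_rot: [2.032, 2.393, -0.003]
ft_force: [-0.3, 0.4, -1.2]
grip_width: 0.896
```

```bash
python3 -c "
from h import *
st()
save('scene','s14',(240,130,390,250),5)
save('top','t14',(270,150,430,260),5)
th=np.linspace(0,2*np.pi,60);c=(.5785,.0733)
for n,o in(('scene',(240,130)),('top',(270,150))):
  for z in (.099,.129):
    u=proj(n,np.c_[c[0]+.031*np.cos(th),c[1]+.031*np.sin(th),0*th+z]);print(n,z,((u.min(0)-o)*5).round(),((u.max(0)-o)*5).round())
"
```

```text
t 25.85 pos [ 0.6091 -0.1152  0.2316] yaw_y 0.1629 tilt [ 0.001 -0.003] F [-0.27  0.38 -1.15] T [-0.128  0.089  0.02 ] g 0.078 q [-0.33  0.28  0.58  1.56 -0.15  1.35  0.43]
travel [0. 0. 0.]
scene 0.099 [342. 276.] [465. 372.]
scene 0.129 [341. 237.] [466. 334.]
top 0.099 [139. 244.] [272. 374.]
top 0.129 [135. 228.] [273. 363.]
```

View pics/s14.png

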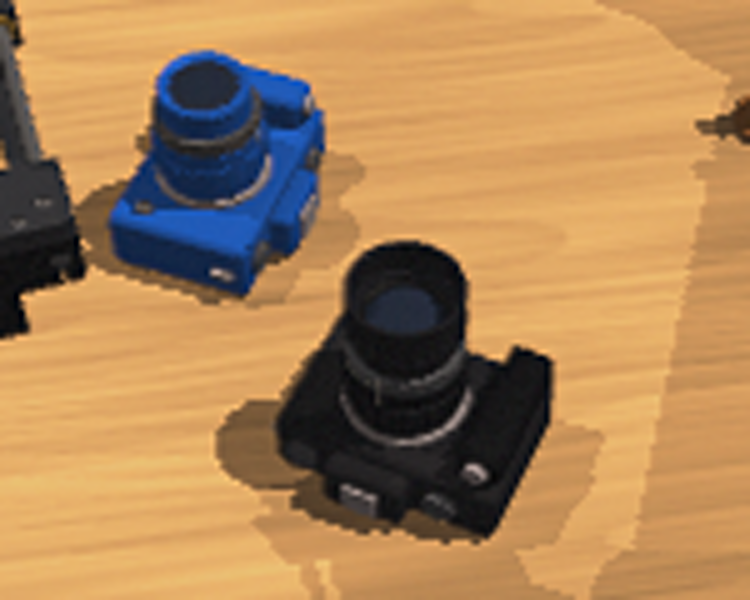

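View pics/t14.png

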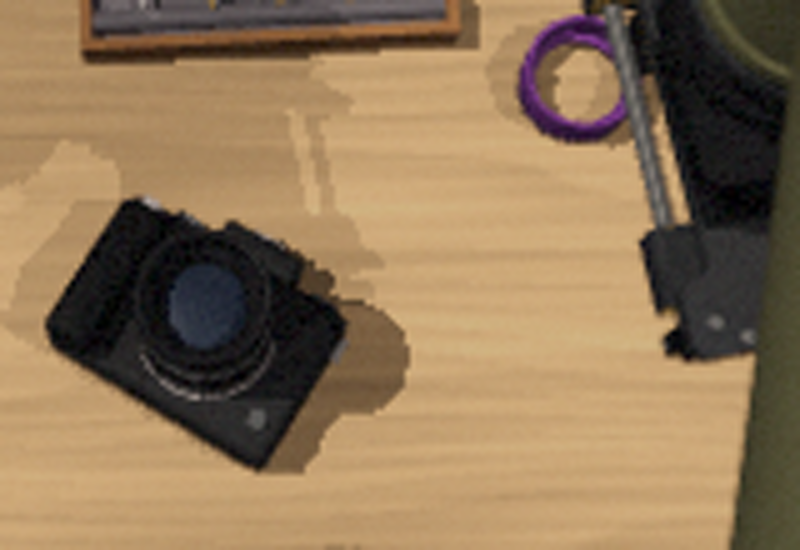

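Request:
servo_tool([
  {"travel": [0,0,0],"angular": [0,0,0]},
  {"travel": [0,0,0],"angular": [0,0,0]},
  {"travel": [0,0,0],"angular": [0,0,0]},
])

```text
time: 26.25
position: [0.6096, -0.107, 0.2309]
tool_rot: [-2.022, -2.404, -0.001]
ft_force: [0.1, 0.0, -0.2]
grip_width: 0.895
```

```bash
python3 -c "
from h import *
st();print(ctrl.close_job())
"
```

```text
t 26.25 pos [ 0.6096 -0.107   0.2309] yaw_y 0.172 tilt [0.     0.0009] F [ 0.12  0.02 -0.18] T [-0.127  0.008 -0.001] g 0.0779 q [-0.34  0.28  0.57  1.56 -0.16  1.35  0.42]
travel [0. 0. 0.]
the job is handed in; nothing more can be done
None
```

I turned the aperture ring clockwise to its stop, put the hood fully home on the lens, and handed the job in at 26.3 s. One thing did not go cleanly: the camera swivelled about 3° at the stop.

- **Aperture ring:** I gripped only the ring, with the jaws closing at about 62 mm and the fingertips about 4 mm above the collar. It turned evenly at about 0.13–0.15 N m. After about 0.88 rad the twist rose to 0.31 N m, which is the stop.
- **Camera swivel:** I had already queued one more 0.05 rad step when the stop came. In the picture that swivelled the loose camera by roughly 3° (about 2–3 mm at its edge). I did not turn it back. The lens axis stayed within about half a millimetre.
- **Re-grip:** Partway through turning I let go of the ring and gripped it again, because sideways force and tilting moment were building up. The ring was against the stop when I finally let go. I had no separate check of its position after that.
- **Hood:** The hood slid on without measurable resistance and stopped hard with its lower end at about 99 mm. I pushed it with about 5 N. The last pictures show it level and centred on the lens, with its rim within a pixel of where it should be.
- **Other things:** The pictures showed nothing else moved on the table, and at hand-in the gripper was clear of everything.

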